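# Load the wash rack with carrier plates

### The job

Load all the bare aluminium carrier plates lying on the bench into the wire wash rack for cleaning: fold its bail down out of the way first, stand the plates on edge in the slots, one to a slot and fully down, then swing the bail back upright so that it holds them in. The plates are too wide to pick up flat: pushed against the sloping backstop, each can be tipped up there to stand on its edge and then be taken by its upper edge. Leave the other things on the bench where they are.

Things in the scene. Friction and masses are not known exactly. Their poses are not given: they have to be found in the camera images.
- plate_a_centre (a point): centre of a loose square aluminium plate, 96 x 96 x 10 mm, 0.19 to 0.32 kg, a plain slab; local z is normal to its faces, x and y run along its edges. Two or three alike plates are there, at the start flat on the bench (centre 5 mm up) in a row in front of the backstop, 25 mm or more apart. Standing on edge on the bench its centre is 48 mm up.
- plate_b_centre (a point): centre of a loose square aluminium plate, 96 x 96 x 10 mm, 0.19 to 0.32 kg, a plain slab; local z is normal to its faces, x and y run along its edges. Two or three alike plates are there, at the start flat on the bench (centre 5 mm up) in a row in front of the backstop, 25 mm or more apart. Standing on edge on the bench its centre is 48 mm up.
- plate_c_centre (a point): centre of a loose square aluminium plate, 96 x 96 x 10 mm, 0.19 to 0.32 kg, a plain slab; local z is normal to its faces, x and y run along its edges. Two or three alike plates are there, at the start flat on the bench (centre 5 mm up) in a row in front of the backstop, 25 mm or more apart. Standing on edge on the bench its centre is 48 mm up.
- backstop: fixed aluminium rest right of the plates: a flat face 200 mm wide (local y), 48 mm high, that looks to local -x and leans back 18 degrees. Origin: on the bench, middle of the line where face meets bench; local +x is the way to push a plate against it. Foot 60 mm deep behind. A plate tipped past the vertical leans on the face and stays, its upper edge 45 mm above the top of the face.
- rack: fixed steel wire rack, 116 x 162 mm (local x, y), wires 6 mm. Origin: centre of its underside, z up. Three slots along local y, 46 mm apart; plates stand in them on edge, faces to local +-y. A slot is 14.5 mm wide between upright wires at local x +-43 mm, which flare out from 50 to 66 mm up to a 28 mm wide mouth. Rods at local x +-54 mm leave 3 mm at either end of a plate.
- slot_right (a point): the rack's right slot (local y = -46 mm): where the centre of a fully seated plate is, 60 mm above the bench (floor rods' top 12 mm up, the plate's upper edge then 108 mm up); axes as the rack's
- slot_middle (a point): the rack's middle slot (local y = 0): where the centre of a fully seated plate is, 60 mm above the bench (floor rods' top 12 mm up, the plate's upper edge then 108 mm up); axes as the rack's
- slot_left (a point): the rack's left slot (local y = +46 mm): where the centre of a fully seated plate is, 60 mm above the bench (floor rods' top 12 mm up, the plate's upper edge then 108 mm up); axes as the rack's
- bail (a joint): hinge of the rack's bail, a wire hoop whose hold-down bar crosses over the slots. 0 = upright, bar 25 mm above seated plates (it blocks the slots); 1.6 = folded down to the rack's local -x side. Axis along the rack's local y, at local x = 0, 42 mm up. Friction keeps it where it is left; about 2 N at the grip moves it. Starts at 0 to 0.3.
- bail_grip (a point): middle of the bail's black grip, a round bar 11 mm thick and 50 mm long along the rack's local y, 138 mm from the bail's hinge axis and 44 mm beyond its hold-down bar (180 mm up when upright)
- beaker: bystander: the small empty glass beaker, 43 mm wide, 56 mm tall, standing behind the rack; not to be disturbed
- vial: bystander: a capped glass vial, 28 mm wide, 56 mm tall, right of the balance; not to be disturbed
- tweezers: bystander: tweezers lying right of the backstop, 126 mm long; not to be disturbed
- caliper: bystander: a caliper lying along the front edge of the bench on the left, 235 mm long; not to be disturbed
- syringe: bystander: a syringe lying at the front edge of the bench, right of the backstop, 113 mm long; not to be disturbed
- screwdriver: bystander: a screwdriver lying right of the balance, 173 mm long; not to be disturbed
- fitting: bystander: a small upright brass-coloured pipe fitting, 25 mm tall, between the plates and the rack; not to be disturbed

How it is judged:
By the outcome, as a careful person would: the job done as asked, in the order asked, and still so for the second after the job is handed in, with the robot touching nothing.
Of plate_a, plate_b, plate_c only 2 to 3 are there at a start; the rules pass over those that are not, and their reading is None.
At some moment in a run one of plate_a, plate_b, plate_c may be knocked a few centimetres aside while the robot is not near it.
It also fails if it takes over 210 s, if anything falls off the work surface, if the arm or the gripper's body presses on something with over 40 N, if the wrist force passes 120 N, or if a joint passes its speed limit or range.

### The arm

A 7-joint arm with a two-finger parallel gripper is mounted at the origin on a cart in front of the work surface, level with it; the furniture and walls round the work are solid. World frame = base frame: x ahead of the robot, y to its left, z up, the work surface at z = 0. Lengths are in m, angles in rad, forces in N, time in s.
With the tool pointing down it reaches from about 0.425 to 0.875 m from the base axis. Payload 8.4 kg.
Tool frame: the origin (TCP) lies at the very end of the fingers, on their centre line; the grasp point (between the pads) lies 19 mm behind it; z points along the fingers, y is the line along which they close (so a half turn about z gives the same grasp; the last joint's range is limited). The gripper opens to 85 mm and grips with 20 to 120 N. Pads are 22 mm wide; open, the fingers measure 114 mm over their backs; the gripper's body (76 mm by 85 mm) begins 54 mm behind the grasp point. The pads swing forward as they close: fully open they stand 13 mm farther back than shut.
Start: joints at [-1.304, 0.333, 0.04, 1.465, -0.013, 1.343, -0.059], TCP at [0.233, 0.607, 0.231] pointing down, gripper open.
Joint ranges: [-2.58, 2.58], [-0.38, 2.09], [-1.3, 1.39], [0.25, 2.4], [-1.5, 4.64], [0.08, 2.09], [-2.65, 2.65]. Speed limits (rad/s): [2.22, 2.22, 2.79, 2.79, 3.14, 3.14, 3.14].

### API

Orientations are given as a 3x3 rotation matrix whose columns are the frame's x, y, z axes.
In Python, from rig import read_state, camera, camera_model, hand_in, spot_in, silhouettes gives the robot as it stands.
- The arm moves only by the tool step_arm, never from a script. Its argument "deltas" is a list of rows, each a list of 6 numbers: the shift along the tool's x, y, z in units of 0.1 m (1.0 is 0.1 m), then the turn, a rotation vector about the tool's x, y, z in units of 360 degrees (1.0 is 360 degrees). In form: [[tx, ty, tz, ax, ay, az], ...]. A call has 1 to 8 rows; each row is the pose to reach, as a shift and turn from the pose commanded when the call began, along the tool's axes at that moment, turning the shorter way round; what a row does not reach only later rows make up. A row lasts 1/8 s, in which the tool goes at most 62.5 mm and 10.7 degrees, less where a joint would pass 70% of its speed; a pose out of reach is approached as far as the arm can. A call with a number of a shift or a turn outside -1 to 1 is refused whole. A call with a gripper value outside its range is refused whole. "jaw" is the gripper command: -1 is fully open, 1 is shut, values between are in proportion, set as the call begins (left out, the last holds). The fingers move at their own pace and stop on an object; "newtons" is the grip in N (left out, the last holds). Time passes only in rows, so rows that repeat a pose let the fingers close. It gives the time, the measured TCP pose, the force, the opening and the grip force at its end, in the units of the state.
- read_state(): the state, without advancing time (a new reading comes with each control period).
- camera(name): name is "scene" or "top" or "wrist"; returns the picture (420x560x3 uint8, red, green, blue); there is no depth.
- camera_model(name): a dict with "fov_y" (degrees; the focal length in pixels is half the picture's height over the tangent of half this angle, whatever the lens; pixels are square), "cx", "cy" (the principal point, pixels), "world_to_cam" (4x4, takes a point from world to camera coordinates). Camera axes: x right, y up, looking along -z (the intrinsics and any distortion apply to the point x, -y, -z); pixel columns grow to the right and rows downward; lengths in m; the calibration is good to about 2 mm. A picture is of the moment at which its call begins: read the wrist's pose just before it. camera_model takes no time and is no camera call; for the wrist camera it gives the pose at the moment of the call.
- hand_in(): hands the job in; it is judged then, once.
Trained networks look in the newest picture that a camera, given by its name, has taken for a name from the list of things; names that differ only in an ending like _2 or _b are one class to them, and where a whole thing is asked for, a point or a joint stands for the part that bears it (a point fixed in the world has none). Each returns a list of dicts, best first, with "p" (0 to 1); they miss things now and then, are a little off and sometimes report something else, mostly with a low value. They report only what shows in the picture. A call takes as long as a camera call.
- spot_in(thing, camera): "position" ([column, row] in pixels, amid what is visible of it).
- silhouettes(thing, camera): "mask" (420x560 bool, what is visible of it) and "position" ([column, row] in pixels, amid what is visible of it).
The state is a dict: "time_s": time; "q": joint angles; "qvel": joint speeds; "joint_efforts": joint torques, N m; "ee_pos": TCP position; "orientation": TCP orientation; "wrist_force": force on the tool from outside, world axes, zero at the start; "wrist_torque": the same for the moment, N m; "opening": opening from 0.0 (shut) to 1.0 (fully open); "finger_force": force on a finger pad.
Only numpy, scipy, OpenCV 4.12 (cv2) and the standard library are available. Lean on these libraries where they do the work, as an engineer would, in place of code of your own. Each camera call takes 0.05 s, during which the arm holds its last target. There are 200 camera calls.

## Working session

There is one attempt and no reset: what is moved stays moved. The work goes in short steps, Python scripts to look and compute and a tool call to move; the robot and the scene stay as the last step left them, time stands still between calls to the robot, and variables do not carry over. Pictures are saved under pics/ and viewed, at most 14 in all, crops included, and the job is handed in when it is done.

Besides the shell and the picture viewer there is one more tool, called after ">>>" as name(argument=value, ...), one argument or row to a line, values as JSON. step_arm: Moves the arm, as the interface text tells. Its arguments: {"type":"object","properties":{"deltas":{"type":"array","items":{"type":"array","items":{"type":"number","minimum":-1,"maximum":1}}},"jaw":{"type":"number"},"newtons":{"type":"number"}},"required":["deltas"]}

```bash
ls; mkdir -p pics; python3 - <<'E'
from rig import *
import cv2,numpy as np
s=read_state();print({k:np.round(v,3).tolist() for k,v in s.items()})
a=camera("scene");b=camera("top");
cv2.imwrite("pics/a.png",a[...,::-1]);cv2.imwrite("pics/b.png",b[...,::-1])
for n in("scene","top"):
  m=camera_model(n);print(n,{k:np.round(v,3).tolist() if not isinstance(v,str) else v for k,v in m.items()})
  for t in("plate_a_centre","backstop","rack","bail_grip","fitting","beaker"):
    print(t,[(np.round(d["position"]).tolist(),round(d["p"],2)) for d in spot_in(t,n)[:4]])
E
```

```text
pics
{'time_s': 0.0, 'q': [-1.304, 0.334, 0.04, 1.466, -0.013, 1.343, -0.059], 'qvel': [0.001, 0.002, -0.003, 0.0, 0.0, -0.001, 0.002], 'joint_efforts': [-0.0, -65.857, 1.366, -40.554, 0.017, 0.013, -0.0], 'ee_pos': [0.232, 0.607, 0.23], 'orientation': [[-0.934, 0.358, -0.0], [0.358, 0.934, -0.002], [-0.0, -0.002, -1.0]], 'wrist_force': [-0.149, -0.225, -0.469], 'wrist_torque': [0.043, 0.051, 0.035], 'finger_force': 0.0, 'opening': 1.003}
scene {'fov_y': 46.317, 'cx': 274.218, 'cy': 204.839, 'world_to_cam': [[0.621, -0.784, 0.004, -0.437], [0.549, 0.439, 0.712, -0.333], [-0.559, -0.44, 0.703, -1.41], [0.0, 0.0, 0.0, 1.0]]}
plate_a_centre [([317.0, 272.0], 0.7), ([185.0, 175.0], 0.16)]
backstop [([349.0, 287.0], 0.87)]
rack [([188.0, 173.0], 0.94), ([312.0, 274.0], 0.68)]
bail_grip [([178.0, 142.0], 0.67)]
fitting [([240.0, 165.0], 0.64), ([143.0, 198.0], 0.18)]
beaker [([241.0, 165.0], 0.58), ([282.0, 246.0], 0.52)]
top {'fov_y': 47.802, 'cx': 285.483, 'cy': 209.634, 'world_to_cam': [[-0.019, -1.0, -0.003, -0.145], [0.994, -0.02, 0.112, -0.573], [-0.112, -0.0, 0.994, -1.544], [0.0, 0.0, 0.0, 1.0]]}
plate_a_centre [([342.0, 231.0], 0.81)]
backstop [([375.0, 226.0], 0.87), ([312.0, 176.0], 0.62)]
rack [([154.0, 214.0], 0.98)]
bail_grip [([406.0, 264.0], 0.52)]
fitting []
beaker [([195.0, 171.0], 0.73), ([154.0, 214.0], 0.4)]
```

View pics/a.png

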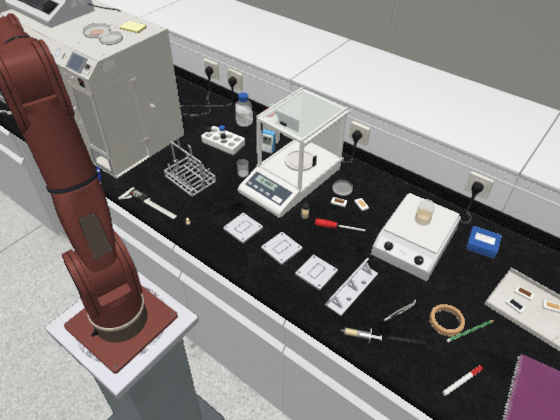

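View pics/b.png

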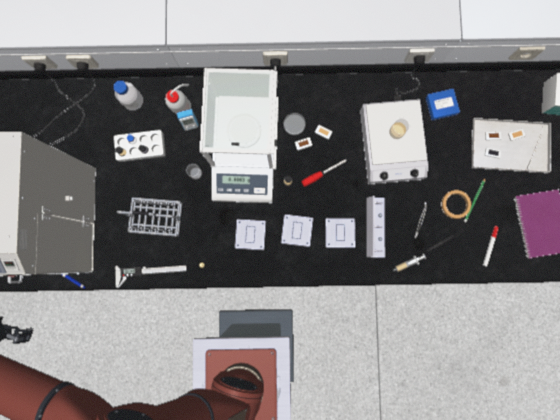

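Both views: three plates in a row (top view 250,234 / 297,230 / 340,232), backstop at (375,226), rack at (154,214), its bail hard to read. I'll measure these.

```bash
cat > h.py <<'E'
from rig import *
import numpy as np,cv2
def K(m):
  f=210/np.tan(np.radians(m["fov_y"])/2);return f
def proj(m,P):
  P=np.atleast_2d(P);W=np.array(m["world_to_cam"]);c=P@W[:3,:3].T+W[:3,3];f=K(m)
  return np.c_[m["cx"]+f*c[:,0]/-c[:,2],m["cy"]-f*c[:,1]/-c[:,2]]
def unproj(m,px,z):
  px=np.atleast_2d(px).astype(float);W=np.array(m["world_to_cam"]);f=K(m);R=W[:3,:3]
  d=np.c_[(px[:,0]-m["cx"])/f,-(px[:,1]-m["cy"])/f,-np.ones(len(px))]@R
  o=-R.T@W[:3,3];t=(z-o[2])/d[:,2];return o+d*t[:,None]
def show(n,img):cv2.imwrite("pics/"+n+".png",img[...,::-1])
E
python3 - <<'E'
from h import *
b=camera("top");m=camera_model("top");a=camera("scene");ms=camera_model("scene")
g=cv2.cvtColor(b,cv2.COLOR_RGB2HSV)
w=((g[...,2]>150)&(g[...,1]<60)).astype(np.uint8)
n,l,st,c=cv2.connectedComponentsWithStats(w)
for i in range(1,n):
  x,y,ww,hh,A=st[i]
  if 215<c[i][1]<245 and 230<c[i][0]<390 and A>300:
    cs,_=cv2.findContours((l==i).astype(np.uint8),cv2.RETR_EXTERNAL,cv2.CHAIN_APPROX_NONE)
    P=unproj(m,cs[0][:,0],0.01)[:,:2].astype(np.float32)
    r=cv2.minAreaRect(P);print("blob",c[i].round(),np.round(r[0],4),np.round(r[1],4),round(r[2],1))
for t,z in(("rack",0.05),("backstop",0.0),("beaker",0.03),("fitting",0.01),("caliper",0.0),("vial",.05)):
  for d in silhouettes(t,"top")[:1]:
    cs,_=cv2.findContours(d["mask"].astype(np.uint8),cv2.RETR_EXTERNAL,cv2.CHAIN_APPROX_NONE)
    c0=max(cs,key=cv2.contourArea)
    P=unproj(m,c0[:,0],z)[:,:2].astype(np.float32);r=cv2.minAreaRect(P);print(t,round(d["p"],2),np.round(r[0],4),np.round(r[1],4),round(r[2],1))
print("fit",unproj(m,[202,265],0.012))
A=cv2.resize(a[120:220,110:260],None,fx=5.2,fy=5.2,interpolation=2)[:, :780]
B=cv2.resize(b[180:290,100:220],None,fx=5.4,fy=5.4,interpolation=2)
show("ca",A);show("cb",B)
E
```

```text
blob [377. 228.] [ 0.5119 -0.4594] [0.0537 0.2021] 87.8
blob [297. 230.] [ 0.5033 -0.1926] [0.0955 0.0963] 81.8
blob [340. 233.] [ 0.4917 -0.338 ] [0.0941 0.0973] 88.3
blob [250. 234.] [ 0.492  -0.0356] [0.0954 0.0975] 85.5
rack 0.82 [0.5563 0.2869] [0.1969 0.1165] 83.8
backstop 0.87 [ 0.5126 -0.4579] [0.0608 0.2037] 87.6
caliper 0.97 [0.3615 0.2994] [0.2314 0.0598] 89.8
vial 0.65 [ 0.6668 -0.1652] [0.0232 0.0268] 88.9
fit [[0.39269708 0.12462067 0.012     ]]
```

View pics/ca.png

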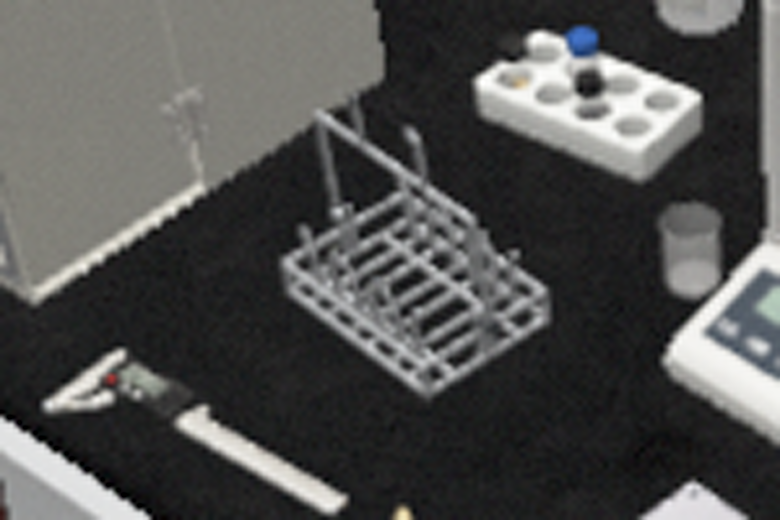

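View pics/cb.png

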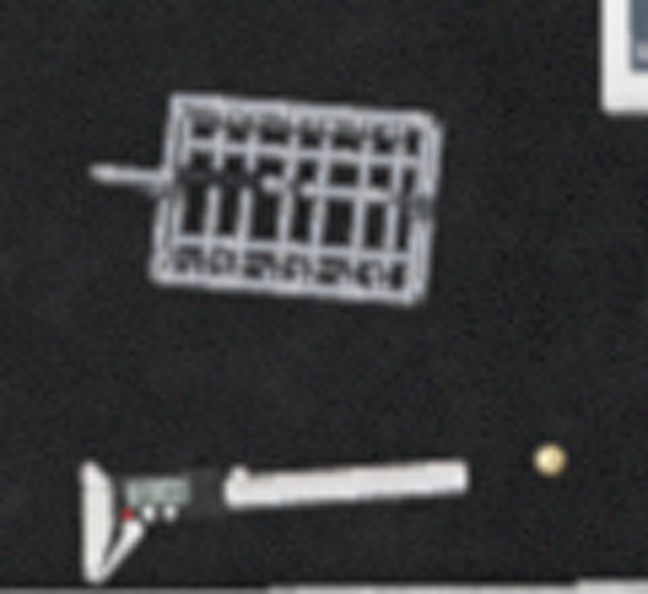

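The scene crop shows the bail nearly upright over the rack with two grip stubs at crop (355,105),(412,135). The top crop shows the rack corners (172,95),(440,112),(420,302),(152,282) and the bail bar end at (95,172). Next I'll work out the rack and bail pose and the wrist camera offset.

```bash
cat >> h.py <<'E'
from scipy.spatial.transform import Rotation as Ro
def Ryaw(deg,tilt=0):
  # tool down; yaw 0: tool x=-X, y=+Y ; tilt = rotation about world x
  R0=np.array([[-1,0,0],[0,1,0],[0,0,-1.]])
  return Ro.from_euler("z",deg,degrees=True).as_matrix()@Ro.from_euler("x",tilt,degrees=True).as_matrix()@R0
def delta(p0,R0,p,R):
  d=R0.T@(np.array(p)-p0)/0.1; r=Ro.from_matrix(R0.T@R).as_rotvec()/(2*np.pi)
  return np.round(np.r_[d,r],3).tolist()
def plan(*T):
  s=read_state();p,R=np.array(s["ee_pos"]),np.array(s["orientation"])
  for q,Q in T:
    Q=R if Q is None else Q
    d=delta(p,R,q,Q);n=max(np.linalg.norm(np.array(q)-p)/.0625,np.linalg.norm(d[3:])*360/10.7)
    print(d,"rows",int(np.ceil(n)));p,R=np.array(q),Q
E
python3 - <<'E'
from h import *
m=camera_model("top");ms=camera_model("scene");s=read_state()
c=np.array([[172,95],[440,112],[420,302],[152,282]])/5.4+[100,180]
for z in(0.03,.05,.065):
  P=unproj(m,c,z)[:,:2];r=P.mean(0);e=[np.linalg.norm(P[i]-P[i-1]) for i in range(4)]
  y=(P[0]+P[3]-P[1]-P[2]);print(z,r.round(4),np.round(e,4),np.degrees(np.arctan2(-y[0],y[1])).round(1))
print(proj(m,[[.556,.287,.18],[.52,.287,.177],[.556,.37,.136],[.556,.205,.136]]), (np.array([[95,172],[360,190]])/5.4+[100,180]))
print("scene",proj(ms,[[.556,.287,.18],[.52,.287,.177],[.556,.37,.136],[.556,.205,.136],[.53,.37,.132]]), np.array([[355,105],[412,135],[318,112],[470,222]])/5.2+[110,120])
mw=camera_model("wrist");W=np.array(mw["world_to_cam"]);R=np.array(s["orientation"]);o=-W[:3,:3].T@W[:3,3]
print("cam in tool",R.T@(o-s["ee_pos"]),"\n",R.T@W[:3,:3].T,mw["fov_y"],mw["cx"],mw["cy"])
print("oven corner",unproj(m,[93,275],0))
plan(([.232,.507,.28],Ryaw(0)),([.30,.41,.33],Ryaw(0)),([.36,.32,.36],Ryaw(0)),([.42,.287,.36],Ryaw(0)))
E
```

```text
0.03 [0.5559 0.2785] [0.1161 0.1666 0.1179 0.1654] -5.1
0.05 [0.5538 0.2729] [0.1147 0.1645 0.1164 0.1633] -5.1
0.065 [0.5523 0.2688] [0.1135 0.1629 0.1152 0.1617] -5.1
[[138.21015457 211.72612356]
 [138.33791603 223.72154345]
 [115.89909156 213.77422035]
 [169.02931495 212.72950422]] [[117.59259259 211.85185185]
 [166.66666667 215.18518519]]
scene [[184.03936207 140.20577079]
 [176.6313269  145.83305678]
 [169.53049853 141.2387271 ]
 [202.1057857  159.27113403]
 [164.36970601 145.5484908 ]] [[178.26923077 140.19230769]
 [189.23076923 145.96153846]
 [171.15384615 141.53846154]
 [200.38461538 162.69230769]]
cam in tool [ 0.0786692   0.00109611 -0.14124002] 
 [[-3.16286200e-04  9.50849810e-01  3.09652286e-01]
 [ 9.99999920e-01  3.76159792e-04 -1.33650851e-04]
 [-2.43560626e-04  3.09652219e-01 -9.50849853e-01]] 59.182604276925005 283.193844972827 211.13145064952113
oven corner [[0.36655961 0.49147779 0.        ]]
[-0.353, -0.935, -0.487, -0.0, 0.0, -0.058] rows 2
[-0.68, -0.97, -0.5, 0.0, 0.0, 0.0] rows 3
[-0.6, -0.9, -0.3, 0.0, 0.0, 0.0] rows 2
[-0.6, -0.33, 0.0, 0.0, 0.0, 0.0] rows 2
```

>>> step_arm(
  deltas=[
    [-0.35, -0.93, -0.49, 0, 0, -0.058],
    [-0.35, -0.93, -0.49, 0, 0, -0.058],
    [-0.35, -0.93, -0.49, 0, 0, -0.058],
  ],
)

```text
time_s: 1.48
ee_pos: [0.2333, 0.5061, 0.2832]
orientation: [[-1.0, 0.002, 0.002], [0.002, 1.0, 0.004], [-0.002, 0.004, -1.0]]
wrist_force: [-1.4, 0.3, -1.6]
opening: 0.999
finger_force: 0.0
```

>>> step_arm(
  deltas=[
    [-0.68, -0.97, -0.5, 0, 0, 0],
    [-0.68, -0.97, -0.5, 0, 0, 0],
    [-0.68, -0.97, -0.5, 0, 0, 0],
  ],
)

```text
time_s: 1.85
ee_pos: [0.3034, 0.4082, 0.3325]
orientation: [[-1.0, 0.009, 0.003], [0.009, 1.0, 0.003], [-0.003, 0.003, -1.0]]
wrist_force: [0.7, 0.5, 0.1]
opening: 1.001
finger_force: 0.0
```

>>> step_arm(
  deltas=[
    [-0.6, -0.9, -0.3, 0, 0, 0],
    [-0.6, -0.9, -0.3, 0, 0, 0],
    [-0.6, -0.9, -0.3, 0, 0, 0],
  ],
)

```text
time_s: 2.22
ee_pos: [0.362, 0.3185, 0.3612]
orientation: [[-1.0, 0.008, 0.001], [0.008, 1.0, 0.001], [-0.001, 0.001, -1.0]]
wrist_force: [-0.6, 1.0, -0.6]
opening: 0.998
finger_force: 0.0
```

>>> step_arm(
  deltas=[
    [-0.6, -0.38, 0, 0, 0, 0],
    [-0.6, -0.38, 0, 0, 0, 0],
    [-0.6, -0.38, 0, 0, 0, 0],
    [-0.6, -0.38, 0, 0, 0, 0],
  ],
  jaw=0.2,
)

```text
time_s: 2.72
ee_pos: [0.4183, 0.284, 0.3599]
orientation: [[-1.0, -0.001, -0.001], [-0.001, 1.0, -0.0], [0.001, -0.0, -1.0]]
wrist_force: [-1.2, -0.2, -0.1]
opening: 0.402
finger_force: 0.0
```

```bash
python3 - <<'E'
from h import *
s=read_state();print(s["ee_pos"],s["opening"])
a=camera("wrist");m=camera_model("wrist");show("w1",a);np.save("w1.npy",m,allow_pickle=True)
print([(d["position"],d["p"]) for d in spot_in("bail_grip","wrist")])
E
```

```text
[0.41828424 0.28402692 0.35987364] 0.40204045854507925
[([280.3, 295.5], 0.56)]
```

View pics/w1.png

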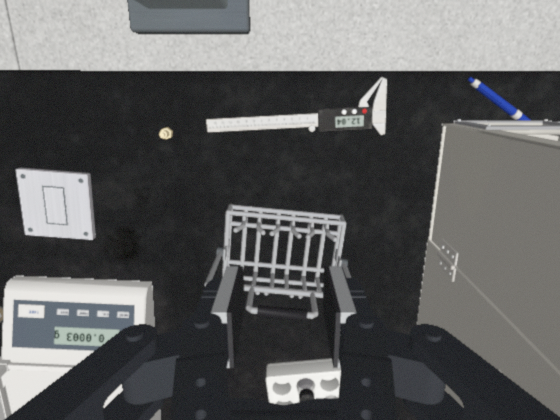

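The wrist view shows the rack's front rim at (228,208)-(343,220), with the bail mostly behind the fingers. I'll shift forward and overlay a rack model.

>>> step_arm(
  deltas=[
    [-0.9, -0.1, -0.3, 0, 0, 0],
    [-0.9, -0.1, -0.3, 0, 0, 0],
    [-0.9, -0.1, -0.3, 0, 0, 0],
    [-0.9, -0.1, -0.3, 0, 0, 0],
  ],
)

```text
time_s: 3.32
ee_pos: [0.5087, 0.2731, 0.39]
orientation: [[-1.0, 0.0, -0.001], [0.0, 1.0, -0.0], [0.001, -0.0, -1.0]]
wrist_force: [-0.4, -0.0, -0.6]
opening: 0.398
finger_force: 0.0
```

```bash
cat >> h.py <<'E'
def rackpts(c,yaw,th):
  R=Ro.from_euler("z",yaw,degrees=True).as_matrix()[:2,:2]
  f=lambda x,y,z:np.r_[np.array(c)+R@[x,y],z]
  h=lambda r,y:f(-r*np.sin(th),y,.042+r*np.cos(th))
  return dict(rim=[f(a,b,.045) for a,b in((.058,.081),(.058,-.081),(-.058,-.081),(-.058,.081))],base=[f(a,b,.003) for a,b in((.058,.081),(.058,-.081),(-.058,-.081),(-.058,.081))],bar=[h(.094,.08),h(.094,-.08)],grip=[h(.138,.025),h(.138,-.025)])
def overlay(img,m,c,yaw,th,sc=2,org=(0,0)):
  o=cv2.resize(img,None,fx=sc,fy=sc,interpolation=2)
  for k,col in zip(("rim","base","bar","grip"),((255,0,0),(0,255,0),(0,255,255),(255,255,0))):
    P=((proj(m,rackpts(c,yaw,th)[k])-org)*sc).astype(np.int32)
    cv2.polylines(o,[P],True,col,1)
  return o
E
python3 - <<'E'
from h import *
a=camera("wrist");m=camera_model("wrist")
print([(d["position"],d["p"]) for d in spot_in("bail_grip","wrist")])
np.savez("w2.npz",a=a,f=m["fov_y"],cx=m["cx"],cy=m["cy"],W=m["world_to_cam"])
x,y=150,90
show("w2",overlay(a[y:y+240,x:x+260],m,(.554,.273),-5,0.15,2.5,(x,y))[:600,:800])
E
```

```text
[([291.4, 207.7], 0.69)]
```

View pics/w2.png

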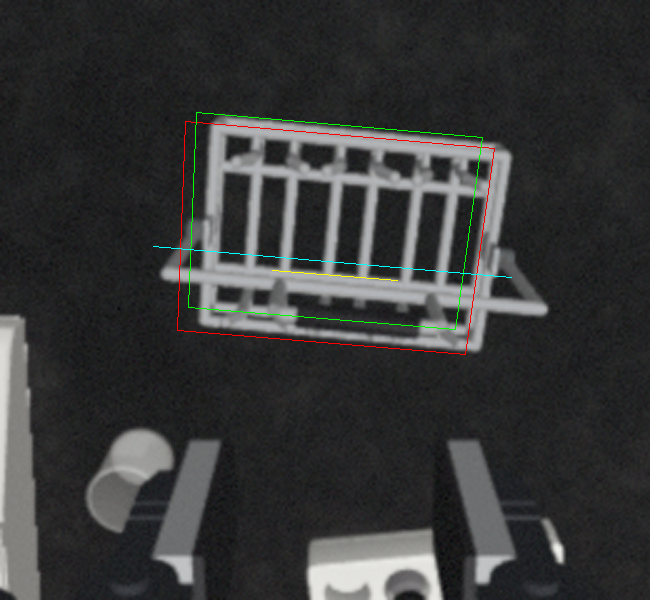

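```bash
python3 - <<'E'
from h import *
from scipy.optimize import least_squares
d=np.load("w2.npz");m=dict(fov_y=float(d["f"]),cx=float(d["cx"]),cy=float(d["cy"]),world_to_cam=d["W"])
px=np.array([[203,326],[478,350],[511,150],[213,118],[165,274],[547,310]])/2.5+[150,90]
# image left = -y ; down=+x : (+x,-y),(+x,+y),(-x,+y),(-x,-y), bar -y, bar +y
def f(p,full=False):
  x,y,yaw,th,L,zr=p;R=Ro.from_euler("z",yaw,degrees=True).as_matrix()[:2,:2]
  P=[np.r_[np.array([x,y])+R@q,zr] for q in((.058,-.081),(.058,.081),(-.058,.081),(-.058,-.081))]
  P+=[np.r_[np.array([x,y])+R@[-.094*np.sin(th),q],.042+.094*np.cos(th)] for q in(-L,L)]
  r=(proj(m,P)-px)
  return r.ravel() if not full else r
for th0 in(.15,-.15):
  s=least_squares(f,[.555,.28,-5,th0,.085,.045],loss="soft_l1");print(s.x.round(4),s.cost,f(s.x).round(1))
  p=s.x;R=Ro.from_euler("z",p[2],degrees=True).as_matrix()[:2,:2]
  g=np.r_[p[:2]+R@[-.138*np.sin(p[3]),0],.042+.138*np.cos(p[3])];print("grip",g)
ms=camera_model("scene");mt=camera_model("top")
for mm in(ms,mt):print(proj(mm,rackpts(s.x[:2],s.x[2],s.x[3])["bar"]).round(1),proj(mm,rackpts(s.x[:2],s.x[2],s.x[3])["grip"]).round(1),)
b=camera("top");o=overlay(b[180:260,100:220],mt,p[:2],p[2],p[3],5,(100,180));a=camera("scene");o2=overlay(a[120:220,120:240],ms,p[:2],p[2],p[3],5,(120,120))
o=np.vstack([o[:, :600],o2])[:, :600];show("ov",cv2.resize(o,None,fx=.66,fy=.66))
E
```

```text
[ 0.5563  0.2845 -5.667   0.0284  0.0861  0.0288] 1.3795455076530077 [-0.7 -1.   0.7 -0.2  0.1  0.2  0.   1.  -0.1 -0.  -0.1  0. ]
grip [0.55244386 0.28490203 0.1799445 ]
[ 0.5563  0.2845 -5.667   0.0284  0.0861  0.0288] 1.3795455076530476 [-0.7 -1.   0.7 -0.2  0.1  0.2  0.   1.  -0.1 -0.  -0.1  0. ]
grip [0.55244386 0.28490203 0.1799445 ]
[[171.7 141.1]
 [200.  160.7]] [[179.3 137.9]
 [188.2 144. ]]
[[117.7 212. ]
 [169.  216. ]] [[130.7 212.2]
 [147.1 213.5]]
```

View pics/ov.png

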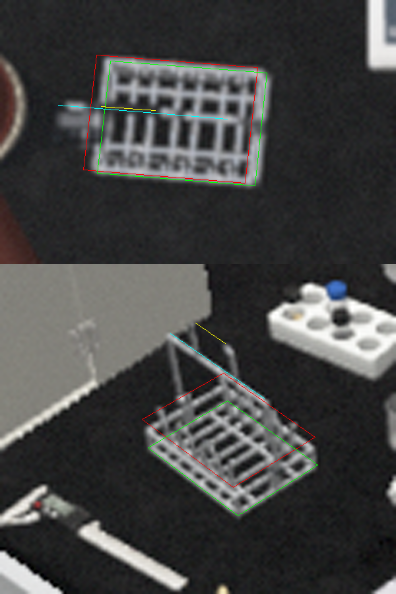

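The overlay agrees in both views: bail angle about 0.03, grip at (0.552, 0.285, 0.18), rack centre (0.556, 0.2845), yaw −5.7°. I'll plan to cage the grip and fold it.

```bash
cat >> h.py <<'E'
RC=np.array([.5563,.2845]);RY=-5.67
def rk(x,y,z):
  return np.r_[RC+Ro.from_euler("z",RY,degrees=True).as_matrix()[:2,:2]@[x,y],z]
def rows(p0,R0,T):
  print(str([delta(p0,R0,q,R0 if Q is None else Q) for q,Q in T]).replace(" ",""))
def gtcp(th,dz=-.018): return rk(-.138*np.sin(th),0,.042+.138*np.cos(th)+dz)
E
python3 - <<'E'
from h import *
s=read_state();print(np.round(s["q"],2))
R=Ryaw(RY-90 if s["q"][6]<0 else RY+90)
for sg in(-90,90):
  R=Ryaw(RY+sg)
  plan(([.5524,.2849,.30],R),([.5524,.2849,.162],R))
R=Ryaw(RY-90)
ths=np.linspace(.03,1.6,22)
p=gtcp(.03)
for i in range(0,21,7):
  rows(gtcp(ths[i]),R,[(gtcp(t),R) for t in ths[i+1:i+8]]);print(gtcp(ths[i+7]))
E
```

```text
[-0.88  0.15  0.36  1.39 -0.05  1.62  1.05]
[-0.437, 0.121, 0.904, 0.0, -0.0, 0.266] rows 9
[0.0, 0.0, 1.38, 0.0, 0.0, 0.0] rows 3
[-0.437, 0.121, 0.904, 0.0, 0.0, -0.234] rows 8
[0.0, 0.0, 1.38, 0.0, 0.0, 0.0] rows 3
[[0.0,-0.103,0.007,0.0,0.0,0.0],[-0.0,-0.205,0.022,0.0,0.0,0.0],[-0.0,-0.306,0.044,0.0,0.0,0.0],[0.0,-0.405,0.073,0.0,0.0,0.0],[0.0,-0.501,0.11,0.0,0.0,0.0],[-0.0,-0.594,0.154,0.0,0.0,0.0],[-0.0,-0.684,0.205,0.0,0.0,0.0]]
[0.48413222 0.29166514 0.14140729]
[[-0.0,-0.086,0.057,0.0,0.0,0.0],[0.0,-0.167,0.121,0.0,0.0,0.0],[-0.0,-0.243,0.191,0.0,0.0,0.0],[0.0,-0.314,0.266,0.0,0.0,0.0],[-0.0,-0.379,0.346,0.0,0.0,0.0],[-0.0,-0.437,0.431,0.0,0.0,0.0],[0.0,-0.49,0.52,0.0,0.0,0.0]]
[0.43540172 0.29650332 0.08944865]
[[-0.0,-0.045,0.093,0.0,0.0,0.0],[-0.0,-0.084,0.188,0.0,0.0,0.0],[-0.0,-0.115,0.287,0.0,0.0,0.0],[-0.0,-0.139,0.387,0.0,0.0,0.0],[-0.0,-0.155,0.489,0.0,0.0,0.0],[-0.0,-0.164,0.592,0.0,0.0,0.0],[-0.0,-0.164,0.695,0.0,0.0,0.0]]
[0.41903373 0.29812841 0.01997047]
```

>>> step_arm(
  deltas=[
    [-0.437, 0.121, 0.9, 0, 0, -0.234],
    [-0.437, 0.121, 0.9, 0, 0, -0.234],
    [-0.437, 0.121, 0.9, 0, 0, -0.234],
    [-0.437, 0.121, 0.9, 0, 0, -0.234],
    [-0.437, 0.121, 0.9, 0, 0, -0.234],
    [-0.437, 0.121, 0.9, 0, 0, -0.234],
    [-0.437, 0.121, 0.9, 0, 0, -0.234],
    [-0.437, 0.121, 0.9, 0, 0, -0.234],
  ],
)

```text
time_s: 4.53
ee_pos: [0.5527, 0.2846, 0.3005]
orientation: [[-0.095, -0.995, -0.0], [-0.995, 0.095, 0.0], [-0.0, 0.0, -1.0]]
wrist_force: [-0.4, 0.4, -1.0]
opening: 0.399
finger_force: 0.0
```

>>> step_arm(
  deltas=[
    [0, 0, 0, 0, 0, -0.012],
    [0, 0, 0.3, 0, 0, -0.012],
    [0, 0, 0.6, 0, 0, -0.012],
    [0, 0, 0.6, 0, 0, -0.012],
  ],
)

```text
time_s: 5.03
ee_pos: [0.5516, 0.284, 0.2383]
orientation: [[-0.026, -1.0, -0.004], [-1.0, 0.026, -0.002], [0.002, 0.004, -1.0]]
wrist_force: [0.8, 0.7, 0.6]
opening: 0.397
finger_force: 0.0
```

```bash
python3 - <<'E'
from h import *
s=read_state();print(np.round(s["q"],2),s["ee_pos"],s["orientation"])
plan((gtcp(.03),Ryaw(RY+90)))
a=camera("wrist");show("w3",a)
E
```

```text
[-0.7   0.27  0.19  1.54 -0.05  1.34  2.61] [0.55161549 0.28396589 0.23828186] [[-0.02582678 -0.99965958 -0.00370216]
 [-0.99966409  0.02583455 -0.00206791]
 [ 0.00216285  0.00364751 -0.99999101]]
[-0.011, -0.008, 0.763, 0.001, -0.0, 0.012] rows 2
```

View pics/w3.png

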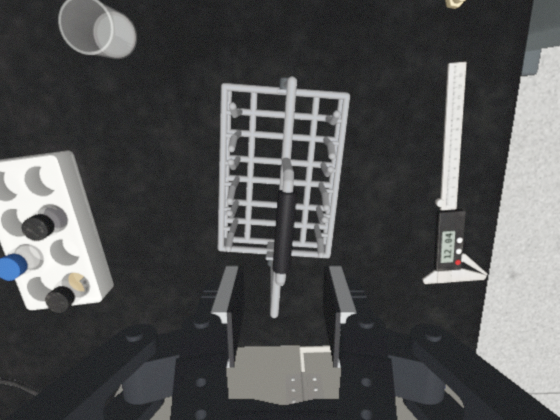

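The grip (black, about (285,235)) sits centred between the fingers. Joint 7 is near its limit, so I'll turn half a turn the other way before folding.

>>> step_arm(
  deltas=[
    [0, 0, 0, 0, 0, 0.23],
    [0, 0, 0, 0, 0, 0.23],
    [0, 0, 0, 0, 0, 0.23],
    [0, 0, 0, 0, 0, 0.23],
    [0, 0, 0, 0, 0, 0.23],
    [0, 0, 0, 0, 0, 0.23],
    [0, 0, 0, 0, 0, 0.23],
    [0, 0, 0, 0, 0, 0.23],
  ],
)

```text
time_s: 6.08
ee_pos: [0.5538, 0.2849, 0.2425]
orientation: [[-0.996, -0.094, 0.002], [-0.094, 0.996, 0.002], [-0.002, 0.001, -1.0]]
wrist_force: [-0.1, 0.9, -1.0]
opening: 0.404
finger_force: 0.0
```

>>> step_arm(
  deltas=[
    [0, 0, 0, 0, 0, 0.23],
    [0, 0, 0, 0, 0, 0.23],
    [0, 0, 0, 0, 0, 0.23],
    [0, 0, 0, 0, 0, 0.23],
    [0, 0, 0, 0, 0, 0.23],
    [0, 0, 0, 0, 0, 0.23],
    [0, 0, 0, 0, 0, 0.23],
    [0, 0, 0, 0, 0, 0.23],
  ],
)

```text
time_s: 7.08
ee_pos: [0.5537, 0.285, 0.2424]
orientation: [[-0.219, 0.976, 0.002], [0.976, 0.219, 0.002], [0.001, 0.002, -1.0]]
wrist_force: [-0.3, 0.2, -0.3]
opening: 0.398
finger_force: 0.0
```

```bash
python3 - <<'E'
from h import *
s=read_state();print(np.round(s["q"],2),s["ee_pos"])
plan((gtcp(.03)+[0,0,.03],Ryaw(RY-90)),(gtcp(.03),Ryaw(RY-90)))
E
```

```text
[-1.    0.3   0.57  1.55 -0.16  1.35 -0.19] [0.55373477 0.28495911 0.24242527]
[0.002, -0.016, 0.505, 0.0, -0.0, 0.051] rows 2
[0.0, 0.0, 0.3, 0.0, 0.0, 0.0] rows 1
```

>>> step_arm(
  deltas=[
    [0, -0.015, 0.1, 0, 0, 0.051],
    [0, -0.015, 0.3, 0, 0, 0.051],
    [0, -0.015, 0.5, 0, 0, 0.051],
    [0, -0.015, 0.65, 0, 0, 0.051],
    [0, -0.015, 0.8, 0, 0, 0.051],
    [0, -0.015, 0.8, 0, 0, 0.051],
  ],
)

```text
time_s: 7.82
ee_pos: [0.5513, 0.2836, 0.1591]
orientation: [[0.095, 0.996, -0.002], [0.996, -0.095, -0.001], [-0.001, -0.002, -1.0]]
wrist_force: [-0.7, -0.7, -0.1]
opening: 0.399
finger_force: 0.0
```

>>> step_arm(
  deltas=[
    [0, 0, 0, 0, 0, 0],
    [0, 0, 0, 0, 0, 0],
    [0, 0, 0, 0, 0, 0],
    [0, 0, 0, 0, 0, 0],
  ],
  jaw=0.66,
  newtons=20,
)

```text
time_s: 8.32
ee_pos: [0.5519, 0.284, 0.1605]
orientation: [[0.095, 0.995, 0.0], [0.995, -0.095, 0.0], [0.0, 0.0, -1.0]]
wrist_force: [-0.6, -0.2, -0.5]
opening: 0.171
finger_force: 0.0
```

>>> step_arm(
  deltas=[
    [0, -0.1, 0.007, 0, 0, 0],
    [0, -0.205, 0.022, 0, 0, 0],
    [0, -0.306, 0.044, 0, 0, 0],
    [0, -0.405, 0.073, 0, 0, 0],
    [0, -0.5, 0.11, 0, 0, 0],
    [0, -0.594, 0.154, 0, 0, 0],
    [0, -0.684, 0.205, 0, 0, 0],
  ],
)

```text
time_s: 9.2
ee_pos: [0.4831, 0.2905, 0.1395]
orientation: [[0.095, 0.995, -0.0], [0.995, -0.095, -0.0], [-0.0, -0.0, -1.0]]
wrist_force: [1.0, 0.2, 0.3]
opening: 0.17
finger_force: 0.3
```

>>> step_arm(
  deltas=[
    [0, -0.086, 0.057, 0, 0, 0],
    [0, -0.167, 0.121, 0, 0, 0],
    [0, -0.243, 0.191, 0, 0, 0],
    [0, -0.314, 0.266, 0, 0, 0],
    [0, -0.379, 0.346, 0, 0, 0],
    [0, -0.437, 0.431, 0, 0, 0],
    [0, -0.49, 0.52, 0, 0, 0],
  ],
)

```text
time_s: 10.07
ee_pos: [0.4346, 0.2951, 0.0872]
orientation: [[0.096, 0.995, -0.0], [0.995, -0.096, -0.0], [-0.0, -0.0, -1.0]]
wrist_force: [1.5, 0.2, 1.2]
opening: 0.173
finger_force: 0.2
```

>>> step_arm(
  deltas=[
    [0, -0.045, 0.093, 0, 0, 0],
    [0, -0.084, 0.188, 0, 0, 0],
    [0, -0.115, 0.287, 0, 0, 0],
    [0, -0.139, 0.387, 0, 0, 0],
    [0, -0.155, 0.489, 0, 0, 0],
    [0, -0.164, 0.592, 0, 0, 0],
    [0, -0.164, 0.68, 0, 0, 0],
  ],
)

```text
time_s: 10.95
ee_pos: [0.4185, 0.2966, 0.019]
orientation: [[0.095, 0.995, -0.0], [0.995, -0.095, -0.0], [-0.0, -0.0, -1.0]]
wrist_force: [-0.7, -0.4, -0.0]
opening: 0.171
finger_force: 0.0
```

```bash
python3 - <<'E'
from h import *
s=read_state();print(np.round(s["q"],2),s["wrist_force"])
show("t2",cv2.resize(np.hstack([camera("top")[170:290,90:240],camera("scene")[110:230,100:250]]),None,fx=2.6,fy=2.6,interpolation=2))
E
```

```text
[-1.17  0.31  0.53  2.04 -0.21  0.85 -0.62] [-0.65789337 -0.41403102 -0.01642442]
```

View pics/t2.png

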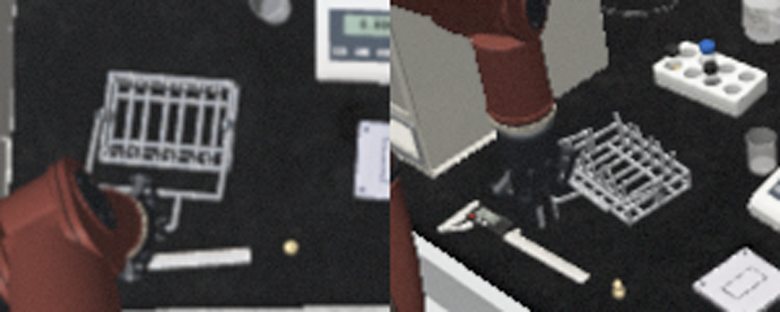

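The bail is folded down on the robot's side. Next I'll release, lift, and move over to plate C.

>>> step_arm(
  deltas=[
    [0, 0, 0, 0, 0, 0],
    [0, 0, 0, 0, 0, 0],
    [0, 0, -0.3, 0, 0, 0],
    [0, 0, -0.8, 0, 0, 0],
    [0, 0, -1, 0, 0, 0],
  ],
  jaw=0.3,
)

```text
time_s: 11.68
ee_pos: [0.4199, 0.2974, 0.1228]
orientation: [[0.096, 0.995, 0.003], [0.995, -0.096, 0.003], [0.003, 0.002, -1.0]]
wrist_force: [0.3, 0.3, -0.6]
opening: 0.354
finger_force: 0.0
```

>>> step_arm(
  deltas=[
    [-0.5, 0, -1, 0, 0, 0],
    [-1, 0, -1, 0, 0, 0.01],
    [-1, 0, -1, 0, 0, 0.01],
  ],
)

```text
time_s: 12.05
ee_pos: [0.4101, 0.1948, 0.2222]
orientation: [[0.162, 0.987, 0.002], [0.987, -0.162, 0.004], [0.004, 0.001, -1.0]]
wrist_force: [-1.0, 0.1, -0.9]
opening: 0.347
finger_force: 0.0
```

>>> step_arm(
  deltas=[
    [-1, 0.2, 0, 0, 0, 0],
    [-1, 0.2, 0, 0, 0, 0],
  ],
)

```text
time_s: 12.3
ee_pos: [0.4132, 0.0928, 0.2203]
orientation: [[0.159, 0.987, 0.001], [0.987, -0.159, 0.002], [0.002, 0.0, -1.0]]
wrist_force: [0.2, -0.5, 0.6]
opening: 0.351
finger_force: 0.0
```

>>> step_arm(
  deltas=[
    [-1, 0.2, 0, 0, 0, 0],
    [-1, 0.2, 0, 0, 0, 0],
  ],
)

```text
time_s: 12.55
ee_pos: [0.4169, -0.0094, 0.2201]
orientation: [[0.16, 0.987, 0.001], [0.987, -0.16, 0.002], [0.002, 0.0, -1.0]]
wrist_force: [0.7, 1.3, 0.3]
opening: 0.351
finger_force: 0.0
```

>>> step_arm(
  deltas=[
    [-1, 0.1, 0, 0, 0, 0],
    [-1, 0.1, 0, 0, 0, 0],
  ],
)

```text
time_s: 12.8
ee_pos: [0.4107, -0.1098, 0.22]
orientation: [[0.16, 0.987, 0.001], [0.987, -0.16, 0.002], [0.002, 0.001, -1.0]]
wrist_force: [0.1, 1.0, 0.1]
opening: 0.35
finger_force: 0.0
```

>>> step_arm(
  deltas=[
    [-1, 0, 0, 0, 0, 0],
    [-1, 0, 0, 0, 0, 0],
    [-1, 0, 0, 0, 0, 0],
  ],
)

```text
time_s: 13.18
ee_pos: [0.3946, -0.2086, 0.22]
orientation: [[0.163, 0.987, 0.001], [0.987, -0.163, 0.001], [0.002, 0.001, -1.0]]
wrist_force: [-0.6, 0.9, -0.3]
opening: 0.347
finger_force: 0.0
```

```bash
cat >> h.py <<'E'
def plates(lo=(.36,-.55),hi=(.65,.2)):
  b=camera("top");m=camera_model("top");g=cv2.cvtColor(b,cv2.COLOR_RGB2HSV)
  w=((g[...,2]>150)&(g[...,1]<60)).astype(np.uint8)
  n,l,st,c=cv2.connectedComponentsWithStats(w)
  for i in range(1,n):
    if st[i][4]<300: continue
    cs,_=cv2.findContours((l==i).astype(np.uint8),cv2.RETR_EXTERNAL,cv2.CHAIN_APPROX_NONE)
    P=unproj(m,cs[0][:,0],0.01)[:,:2].astype(np.float32);r=cv2.minAreaRect(P)
    if lo[0]<r[0][0]<hi[0] and lo[1]<r[0][1]<hi[1]:print("blob",np.round(r[0],4),np.round(r[1],4),round(r[2],1))
  return b
E
python3 - <<'E'
from h import *
s=read_state();print(np.round(s["q"],2),s["ee_pos"],s["opening"]);b=plates()
plan(([.4917,-.272,.12],Ryaw(-92)),([.4917,-.272,.03],Ryaw(-92)))
E
```

```text
[-0.86 -0.34  1.06  1.99  0.3   1.34 -0.06] [ 0.39462045 -0.20857283  0.22003175] 0.34667789729795456
blob [ 0.5119 -0.4594] [0.0536 0.2021] 87.8
blob [ 0.5036 -0.1929] [0.0955 0.0956] 82.2
blob [0.5062 0.008 ] [0.0957 0.096 ] 86.0
blob [ 0.4917 -0.3377] [0.0941 0.0967] 88.0
[-0.492, 1.058, 0.999, 0.0, -0.0, -0.02] rows 3
[0.0, 0.0, 0.9, 0.0, 0.0, 0.0] rows 2
```

>>> step_arm(
  deltas=[
    [-0.25, 0.53, 0.2, 0, 0, -0.02],
    [-0.49, 1, 0.7, 0, 0, -0.02],
    [-0.49, 1, 1, 0, 0, -0.02],
    [-0.49, 1, 1, 0, 0, -0.02],
  ],
)

```text
time_s: 13.72
ee_pos: [0.4886, -0.2685, 0.1178]
orientation: [[0.029, 1.0, -0.001], [1.0, -0.029, 0.0], [0.0, -0.001, -1.0]]
wrist_force: [2.2, 0.5, 1.7]
opening: 0.35
finger_force: 0.0
```

>>> step_arm(
  deltas=[
    [0, 0.05, 0.4, 0, 0, 0],
    [0, 0.05, 0.7, 0, 0, 0],
    [0, 0.05, 0.9, 0, 0, 0],
    [0, 0.05, 0.9, 0, 0, 0],
  ],
)

```text
time_s: 14.22
ee_pos: [0.4909, -0.2689, 0.0288]
orientation: [[0.032, 0.999, -0.002], [0.999, -0.032, 0.001], [0.001, -0.002, -1.0]]
wrist_force: [-0.4, -0.9, 0.3]
opening: 0.35
finger_force: 0.0
```

```bash
python3 - <<'E'
from h import *
s=read_state();print(np.round(s["q"],2),s["ee_pos"],s["opening"],s["wrist_force"]);
plan(([.4917,-.272,.003],Ryaw(-92)),([.4917,-.272-.04,.003],Ryaw(-92)))
E
```

```text
[-0.34  0.52  0.96  1.93 -0.51  0.96  0.82] [ 0.49092688 -0.26894912  0.02877134] 0.349597825583286 [-0.38934625 -0.85798821  0.29940819]
[-0.03, 0.009, 0.258, -0.0, -0.0, 0.0] rows 1
[-0.4, 0.014, 0.0, 0.0, 0.0, 0.0] rows 1
```

>>> step_arm(
  deltas=[
    [-0.03, 0.01, 0.15, 0, 0, 0],
    [-0.03, 0.01, 0.26, 0, 0, 0],
    [-0.03, 0.01, 0.26, 0, 0, 0],
  ],
)

```text
time_s: 14.6
ee_pos: [0.4919, -0.2728, 0.0032]
orientation: [[0.033, 0.999, -0.001], [0.999, -0.033, 0.0], [0.0, -0.001, -1.0]]
wrist_force: [-0.5, 0.3, -0.0]
opening: 0.349
finger_force: 0.0
```

>>> step_arm(
  deltas=[
    [-0.07, 0, 0, 0, 0, 0],
    [-0.14, 0, 0, 0, 0, 0],
    [-0.2, 0, 0, 0, 0, 0],
    [-0.27, 0, 0, 0, 0, 0],
    [-0.34, 0.01, 0, 0, 0, 0],
    [-0.4, 0.015, 0, 0, 0, 0],
    [-0.44, 0.015, 0, 0, 0, 0],
  ],
)

```text
time_s: 15.48
ee_pos: [0.4924, -0.3176, 0.0039]
orientation: [[0.033, 0.999, 0.0], [0.999, -0.033, -0.0], [-0.0, 0.0, -1.0]]
wrist_force: [-0.1, 2.6, 2.6]
opening: 0.352
finger_force: 1.7
```

>>> step_arm(
  deltas=[
    [-0.03, 0, 0, 0, 0, 0],
    [-0.05, 0, 0, 0, 0, 0],
    [-0.05, 0, 0, 0, 0, 0],
  ],
)

```text
time_s: 15.85
ee_pos: [0.4925, -0.3193, 0.0036]
orientation: [[0.031, 1.0, -0.001], [0.999, -0.031, 0.005], [0.005, -0.001, -1.0]]
wrist_force: [-1.9, 12.7, 9.1]
opening: 0.349
finger_force: 6.5
```

Contact with the backstop is confirmed at TCP y ≈ −0.3185 with about 13 N. Now I'll compute the tipping arc, keeping a slight squeeze toward the pivot.

```bash
cat >> h.py <<'E'
def arc(phis,pens,s=.006,L=.096):
  # returns (ty along +y_local, z) of finger-corner, per phi; deltas relative to first, units 0.1
  a=np.radians(phis);pens=np.broadcast_to(pens,a.shape)
  y=(L-pens)*np.cos(a)-s*np.sin(a);z=(L-pens)*np.sin(a)+s*np.cos(a)
  print([[round(u,3),0,round(v,3),0,0,0] for u,v in zip((y-y[0])[1:]/.1,-(z-z[0])[1:]/.1)])
E
python3 - <<'E'
from h import *
for r in((0,35,8),(35,70,8),(70,110,9)):arc(np.linspace(*r),.005)
E
```

```text
[[np.float64(-0.009), 0, np.float64(-0.079), 0, 0, 0], [np.float64(-0.024), 0, np.float64(-0.157), 0, 0, 0], [np.float64(-0.047), 0, np.float64(-0.233), 0, 0, 0], [np.float64(-0.075), 0, np.float64(-0.308), 0, 0, 0], [np.float64(-0.111), 0, np.float64(-0.379), 0, 0, 0], [np.float64(-0.152), 0, np.float64(-0.447), 0, 0, 0], [np.float64(-0.199), 0, np.float64(-0.511), 0, 0, 0]]
[[np.float64(-0.052), 0, np.float64(-0.06), 0, 0, 0], [np.float64(-0.11), 0, np.float64(-0.115), 0, 0, 0], [np.float64(-0.172), 0, np.float64(-0.165), 0, 0, 0], [np.float64(-0.238), 0, np.float64(-0.209), 0, 0, 0], [np.float64(-0.308), 0, np.float64(-0.247), 0, 0, 0], [np.float64(-0.381), 0, np.float64(-0.279), 0, 0, 0], [np.float64(-0.456), 0, np.float64(-0.305), 0, 0, 0]]
[[np.float64(-0.077), 0, np.float64(-0.019), 0, 0, 0], [np.float64(-0.156), 0, np.float64(-0.031), 0, 0, 0], [np.float64(-0.235), 0, np.float64(-0.036), 0, 0, 0], [np.float64(-0.315), 0, np.float64(-0.034), 0, 0, 0], [np.float64(-0.394), 0, np.float64(-0.026), 0, 0, 0], [np.float64(-0.472), 0, np.float64(-0.01), 0, 0, 0], [np.float64(-0.548), 0, np.float64(0.012), 0, 0, 0], [np.float64(-0.622), 0, np.float64(0.041), 0, 0, 0]]
```

>>> step_arm(
  deltas=[
    [-0.009, 0, -0.04, 0, 0, 0],
    [-0.015, 0, -0.079, 0, 0, 0],
    [-0.024, 0, -0.157, 0, 0, 0],
    [-0.047, 0, -0.233, 0, 0, 0],
    [-0.075, 0, -0.308, 0, 0, 0],
  ],
)

```text
time_s: 16.48
ee_pos: [0.4925, -0.3265, 0.0341]
orientation: [[0.031, 1.0, -0.001], [1.0, -0.031, 0.005], [0.005, -0.001, -1.0]]
wrist_force: [0.9, 11.6, 3.2]
opening: 0.347
finger_force: 6.5
```

```bash
python3 - <<'E'
from h import *
s=read_state();print(s["ee_pos"],s["wrist_force"]);b=plates();a=camera("scene");w=camera("wrist")
show("tip",np.hstack([cv2.resize(a[220:340,270:420],None,fx=3,fy=3,interpolation=2),w[30:390,200:530]]))
E
```

```text
[ 0.49249114 -0.32647211  0.034133  ] [ 0.89775914 11.56489582  3.22264193]
blob [ 0.5126 -0.4412] [0.0902 0.2022] 87.6
blob [ 0.5036 -0.1928] [0.0955 0.0957] 82.1
blob [0.5053 0.0079] [0.0953 0.0974] 85.3
```

View pics/tip.png

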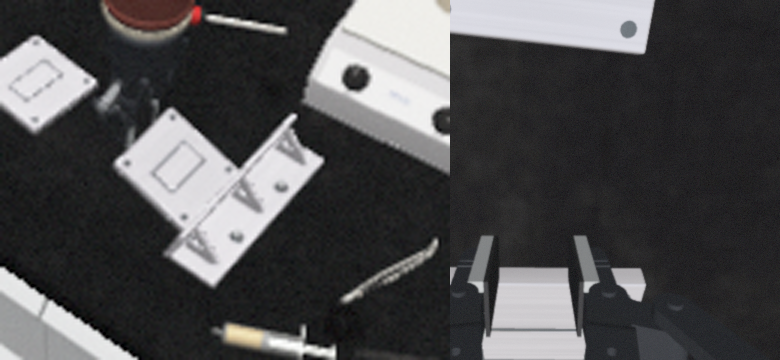

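The plate is tilted about 20° and held firmly. I'll continue the arc.

>>> step_arm(
  deltas=[
    [-0.036, 0, -0.071, 0, 0, 0],
    [-0.077, 0, -0.139, 0, 0, 0],
    [-0.124, 0, -0.203, 0, 0, 0],
    [-0.176, 0, -0.263, 0, 0, 0],
    [-0.234, 0, -0.318, 0, 0, 0],
    [-0.296, 0, -0.368, 0, 0, 0],
    [-0.362, 0, -0.412, 0, 0, 0],
    [-0.432, 0, -0.45, 0, 0, 0],
  ],
)

```text
time_s: 17.62
ee_pos: [0.4927, -0.3642, 0.0815]
orientation: [[0.027, 1.0, 0.0], [1.0, -0.027, 0.016], [0.016, -0.0, -1.0]]
wrist_force: [-12.8, 41.9, 58.7]
opening: 0.349
finger_force: 35.7
```

```bash
python3 - <<'E'
from h import *
arc(np.array([60,61,65,70,75,80,85,90]),np.array([.005]+[.0015]*7))
arc(np.array([90,94,98,102,106,110]),.0015)
E
```

```text
[[np.float64(0.003), 0, np.float64(-0.038), 0, 0, 0], [np.float64(-0.058), 0, np.float64(-0.064), 0, 0, 0], [np.float64(-0.136), 0, np.float64(-0.09), 0, 0, 0], [np.float64(-0.216), 0, np.float64(-0.11), 0, 0, 0], [np.float64(-0.298), 0, np.float64(-0.123), 0, 0, 0], [np.float64(-0.38), 0, np.float64(-0.129), 0, 0, 0], [np.float64(-0.463), 0, np.float64(-0.127), 0, 0, 0]]
[[np.float64(-0.066), 0, np.float64(0.006), 0, 0, 0], [np.float64(-0.131), 0, np.float64(0.018), 0, 0, 0], [np.float64(-0.195), 0, np.float64(0.033), 0, 0, 0], [np.float64(-0.258), 0, np.float64(0.053), 0, 0, 0], [np.float64(-0.32), 0, np.float64(0.078), 0, 0, 0]]
```

>>> step_arm(
  deltas=[
    [0.003, 0, -0.038, 0, 0, 0],
    [-0.058, 0, -0.064, 0, 0, 0],
    [-0.136, 0, -0.09, 0, 0, 0],
    [-0.216, 0, -0.11, 0, 0, 0],
  ],
)

```text
time_s: 18.12
ee_pos: [0.4917, -0.3954, 0.0941]
orientation: [[0.031, 0.999, 0.004], [1.0, -0.031, -0.001], [-0.001, 0.005, -1.0]]
wrist_force: [-2.3, 5.4, 24.3]
opening: 0.352
finger_force: 12.3
```

>>> step_arm(
  deltas=[
    [-0.082, 0, -0.02, 0, 0, 0],
    [-0.164, 0, -0.03, 0, 0, 0],
    [-0.247, 0, -0.03, 0, 0, 0],
    [-0.313, 0, -0.02, 0, 0, 0],
    [-0.378, 0, -0.005, 0, 0, 0],
    [-0.44, 0, 0.01, 0, 0, 0],
    [-0.5, 0, 0.03, 0, 0, 0],
  ],
)

```text
time_s: 19.0
ee_pos: [0.489, -0.4471, 0.09]
orientation: [[0.033, 0.999, 0.003], [0.999, -0.033, -0.005], [-0.004, 0.003, -1.0]]
wrist_force: [0.8, -0.2, 5.0]
opening: 0.351
finger_force: 2.6
```

```bash
python3 - <<'E'
from h import *
s=read_state();print(s["ee_pos"],s["wrist_force"]);b=plates();a=camera("scene");w=camera("wrist")
show("tip2",np.hstack([cv2.resize(a[220:340,270:420],None,fx=3,fy=3,interpolation=2),w[30:390,200:530]]))
E
```

```text
[ 0.48903038 -0.44710112  0.08997586] [ 0.81436027 -0.22507783  5.03317737]
blob [ 0.5033 -0.1926] [0.0955 0.0963] 81.8
blob [0.5053 0.0079] [0.0953 0.0974] 85.3
```

View pics/tip2.png

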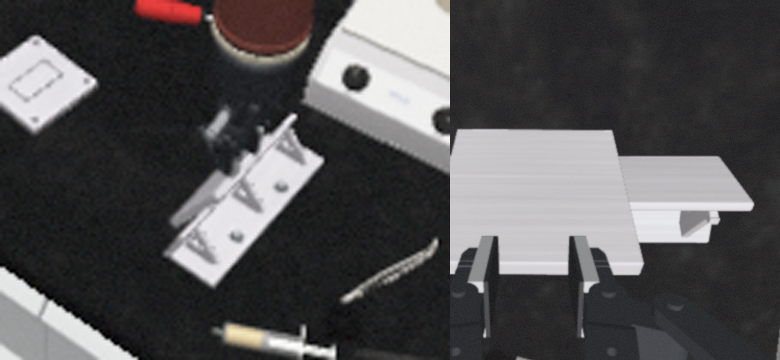

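The plate leans on the backstop. Next comes the tilted grasp of its upper edge.

```bash
cat >> h.py <<'E'
RG=Ryaw(177.8,-18)
E
python3 - <<'E'
from h import *
s=read_state();print(np.round(s["q"],2))
E=np.array([.49,-.4525,.096]);z=RG[:,2];print(z)
plan(([.489,-.43,.18],Ryaw(-92)),(E-z*.08,RG),(E+z*.028,RG))
E
```

```text
[ 0.01  0.63  0.93  1.63 -0.54  1.16  1.04]
[ 0.01186249  0.30878922 -0.95105652]
[0.168, 0.0, -0.908, 0.0, 0.001, 0.0] rows 2
[-0.472, 0.017, 0.079, 0.039, 0.039, 0.248] rows 9
[0.0, -0.0, 1.08, 0.0, 0.0, 0.0] rows 2
```

>>> step_arm(
  deltas=[
    [0.1, 0, -0.4, 0, 0, 0],
    [0.17, 0, -0.9, 0, 0, 0],
    [0.17, 0, -0.9, 0, 0, 0],
  ],
)

```text
time_s: 19.52
ee_pos: [0.4897, -0.4293, 0.1815]
orientation: [[0.033, 0.999, 0.005], [0.999, -0.033, -0.004], [-0.004, 0.005, -1.0]]
wrist_force: [-0.6, -0.2, -0.2]
opening: 0.349
finger_force: 0.0
```

>>> step_arm(
  deltas=[
    [-0.47, 0.017, 0.08, 0.039, 0.039, 0.248],
    [-0.47, 0.017, 0.08, 0.039, 0.039, 0.248],
    [-0.47, 0.017, 0.08, 0.039, 0.039, 0.248],
    [-0.47, 0.017, 0.08, 0.039, 0.039, 0.248],
    [-0.47, 0.017, 0.08, 0.039, 0.039, 0.248],
    [-0.47, 0.017, 0.08, 0.039, 0.039, 0.248],
    [-0.47, 0.017, 0.08, 0.039, 0.039, 0.248],
    [-0.47, 0.017, 0.08, 0.039, 0.039, 0.248],
  ],
)

```text
time_s: 20.52
ee_pos: [0.4884, -0.4749, 0.1683]
orientation: [[0.999, 0.054, -0.005], [0.053, -0.955, 0.293], [0.012, -0.293, -0.956]]
wrist_force: [0.2, -0.4, -0.3]
opening: 0.35
finger_force: 0.0
```

>>> step_arm(
  deltas=[
    [0, 0, 0, 0, 0, 0.0],
    [0, 0, 0, 0, 0, 0.0],
  ],
)

```text
time_s: 20.78
ee_pos: [0.4888, -0.4745, 0.1691]
orientation: [[0.998, 0.065, -0.005], [0.064, -0.954, 0.292], [0.014, -0.292, -0.956]]
wrist_force: [0.2, -0.3, 0.3]
opening: 0.353
finger_force: 0.0
```

```bash
python3 - <<'E'
from h import *
s=read_state();print(np.round(s["q"],2),s["ee_pos"])
E=np.array([.49,-.4525,.096]);z=RG[:,2]
plan((E+z*-.01,RG),(E+z*.028,RG))
w=camera("wrist");m=camera_model("wrist");w=w.copy()
for d in(-.048,0,.048):
  u=proj(m,[E+np.array([.999,-.038,0])*d])[0];cv2.circle(w,tuple(int(v) for v in u),4,(255,0,0),1)
show("gr",w)
E
```

```text
[ 0.21  0.87  1.13  1.28 -0.85  1.73 -0.24] [ 0.48878452 -0.4745346   0.16913509]
[0.014, 0.005, 0.664, 0.003, 0.003, 0.016] rows 2
[0.0, -0.0, 0.38, 0.0, 0.0, 0.0] rows 1
```

View pics/gr.png

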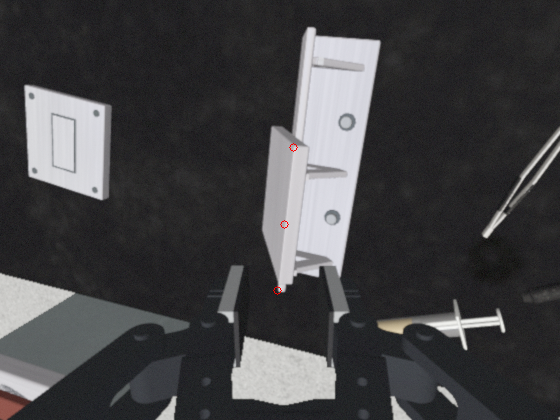

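Markers fall on the upper edge, about 3 mm to the left of its middle (edge middle near (290,224)). I'll shift that much and descend.

>>> step_arm(
  deltas=[
    [0.015, 0.035, 0.2, 0.003, 0.003, 0.016],
    [0.015, 0.035, 0.45, 0.003, 0.003, 0.016],
    [0.015, 0.035, 0.66, 0.003, 0.003, 0.016],
    [0.015, 0.035, 0.66, 0.003, 0.003, 0.016],
  ],
)

```text
time_s: 21.32
ee_pos: [0.4907, -0.4568, 0.1041]
orientation: [[0.999, -0.037, 0.013], [-0.039, -0.949, 0.313], [0.001, -0.313, -0.95]]
wrist_force: [-0.5, 0.1, 0.5]
opening: 0.352
finger_force: 0.0
```

>>> step_arm(
  deltas=[
    [0, 0, 0.15, 0, 0, 0],
    [0, 0, 0.3, 0, 0, 0],
    [0, 0, 0.38, 0, 0, 0],
    [0, 0, 0.38, 0, 0, 0],
  ],
)

```text
time_s: 21.82
ee_pos: [0.4908, -0.446, 0.0688]
orientation: [[0.999, -0.039, 0.014], [-0.041, -0.949, 0.312], [0.001, -0.312, -0.95]]
wrist_force: [-0.4, -0.1, -0.5]
opening: 0.351
finger_force: 0.0
```

>>> step_arm(
  deltas=[
    [0, 0, 0, 0, 0, 0],
    [0, 0, 0, 0, 0, 0],
    [0, 0, 0, 0, 0, 0],
    [0, 0, 0, 0, 0, 0],
    [0, 0, 0, 0, 0, 0],
  ],
  jaw=1,
  newtons=50,
)

```text
time_s: 22.45
ee_pos: [0.491, -0.4456, 0.0706]
orientation: [[0.999, -0.038, 0.015], [-0.041, -0.949, 0.313], [0.002, -0.313, -0.95]]
wrist_force: [-1.0, 4.2, 5.9]
opening: 0.114
finger_force: 48.0
```

```bash
python3 - <<'E'
from h import *
s=read_state();print(np.round(s["q"],2),s["ee_pos"],s["opening"],s["wrist_force"],s["finger_force"])
p=np.array(s["ee_pos"])
plan((p+[0,.02,.08],RG),([.48,-.40,.20],Ryaw(175)))
E
```

```text
[ 0.16  0.93  1.1   1.43 -0.93  1.59 -0.28] [ 0.4910431  -0.44556714  0.0705535 ] 0.11438716203027403 [-1.03130937  4.22584007  5.88184225] 47.98713623662479
[-0.006, -0.441, -0.697, -0.001, -0.0, -0.0] rows 2
[-0.12, -0.392, -0.393, -0.05, 0.001, 0.008] rows 2
```

Grasped (9.7 mm). Lift, upright, and carry toward the left slot.

>>> step_arm(
  deltas=[
    [0, -0.11, -0.17, 0, 0, 0],
    [0, -0.25, -0.4, 0, 0, 0],
    [0, -0.44, -0.7, 0, 0, 0],
    [0, -0.44, -0.7, 0, 0, 0],
  ],
)

```text
time_s: 22.95
ee_pos: [0.4924, -0.4274, 0.154]
orientation: [[0.999, -0.037, 0.018], [-0.041, -0.951, 0.307], [0.006, -0.307, -0.952]]
wrist_force: [0.1, 0.0, -3.1]
opening: 0.103
finger_force: 50.3
```

>>> step_arm(
  deltas=[
    [-0.06, -0.2, -0.2, -0.025, 0, 0.004],
    [-0.12, -0.4, -0.4, -0.05, 0, 0.008],
    [-0.12, -0.4, -0.4, -0.05, 0, 0.008],
  ],
)

```text
time_s: 23.32
ee_pos: [0.4859, -0.3937, 0.2002]
orientation: [[0.997, -0.079, -0.004], [-0.079, -0.997, 0.004], [-0.004, -0.004, -1.0]]
wrist_force: [-0.0, 0.7, -3.3]
opening: 0.103
finger_force: 50.1
```

```bash
python3 - <<'E'
from h import *
s=read_state();print(np.round(s["q"],2),s["ee_pos"],s["opening"],s["wrist_force"],s["finger_force"])
p=np.array(s["ee_pos"]);R=Ryaw(RY+180);t=rk(0,.046,.2);a=np.array([.5,t[1],.2]);W=[p+(a-p)*k/8 for k in range(1,9)]
plan(*[(w,R) for w in W],(t,R))
E
```

```text
[-0.29  0.69  1.38  1.61 -0.68  1.43 -0.5 ] [ 0.48586494 -0.39369517  0.20019218] 0.10324364576479987 [-0.02741458  0.67265632 -3.30800249] 50.11121928691864
[-0.053, -0.904, 0.004, -0.001, 0.001, 0.003] rows 2
[-0.072, -0.902, 0.0, 0.0, 0.0, 0.0] rows 2
[-0.072, -0.902, 0.0, 0.0, 0.0, 0.0] rows 2
[-0.072, -0.902, 0.0, 0.0, 0.0, 0.0] rows 2
[-0.072, -0.902, 0.0, 0.0, 0.0, 0.0] rows 2
[-0.072, -0.902, 0.0, 0.0, 0.0, 0.0] rows 2
[-0.072, -0.902, 0.0, 0.0, 0.0, 0.0] rows 2
[-0.072, -0.902, 0.0, 0.0, 0.0, 0.0] rows 2
[0.605, -0.06, 0.0, 0.0, 0.0, 0.0] rows 1
```

>>> step_arm(
  deltas=[
    [-0.05, -0.9, 0, 0, 0, 0.003],
    [-0.05, -0.9, 0, 0, 0, 0.003],
  ],
)

```text
time_s: 23.58
ee_pos: [0.4837, -0.3078, 0.1997]
orientation: [[0.994, -0.109, -0.007], [-0.109, -0.994, 0.005], [-0.007, -0.004, -1.0]]
wrist_force: [1.3, -0.1, -2.6]
opening: 0.103
finger_force: 50.4
```

>>> step_arm(
  deltas=[
    [-0.07, -0.9, 0, 0, 0, 0],
    [-0.07, -0.9, 0, 0, 0, 0],
  ],
)

```text
time_s: 23.82
ee_pos: [0.4866, -0.2171, 0.2]
orientation: [[0.994, -0.107, -0.007], [-0.107, -0.994, 0.005], [-0.007, -0.004, -1.0]]
wrist_force: [1.0, 0.0, -2.5]
opening: 0.102
finger_force: 50.6
```

>>> step_arm(
  deltas=[
    [-0.07, -0.9, 0, 0, 0, 0],
    [-0.07, -0.9, 0, 0, 0, 0],
  ],
)

```text
time_s: 24.08
ee_pos: [0.4892, -0.127, 0.2003]
orientation: [[0.994, -0.107, -0.007], [-0.107, -0.994, 0.005], [-0.007, -0.005, -1.0]]
wrist_force: [-0.1, -0.7, -2.0]
opening: 0.105
finger_force: 50.7
```

>>> step_arm(
  deltas=[
    [-0.07, -0.9, 0, 0, 0, 0],
    [-0.07, -0.9, 0, 0, 0, 0],
  ],
)

```text
time_s: 24.32
ee_pos: [0.492, -0.0362, 0.2006]
orientation: [[0.994, -0.106, -0.007], [-0.106, -0.994, 0.006], [-0.007, -0.005, -1.0]]
wrist_force: [-0.1, 0.1, -3.4]
opening: 0.101
finger_force: 50.7
```

>>> step_arm(
  deltas=[
    [-0.07, -0.9, 0, 0, 0, 0],
    [-0.07, -0.9, 0, 0, 0, 0],
  ],
)

```text
time_s: 24.58
ee_pos: [0.4948, 0.0537, 0.2011]
orientation: [[0.994, -0.107, -0.007], [-0.107, -0.994, 0.005], [-0.007, -0.004, -1.0]]
wrist_force: [-0.0, -1.6, -3.0]
opening: 0.103
finger_force: 50.7
```

>>> step_arm(
  deltas=[
    [-0.07, -0.9, 0, 0, 0, 0],
    [-0.07, -0.9, 0, 0, 0, 0],
  ],
)

```text
time_s: 24.82
ee_pos: [0.4979, 0.1436, 0.201]
orientation: [[0.994, -0.107, -0.007], [-0.107, -0.994, 0.003], [-0.007, -0.002, -1.0]]
wrist_force: [0.3, -0.5, -2.7]
opening: 0.101
finger_force: 50.7
```

>>> step_arm(
  deltas=[
    [-0.07, -0.9, 0, 0, 0, 0],
    [-0.07, -0.9, 0, 0, 0, 0],
  ],
)

```text
time_s: 25.08
ee_pos: [0.5009, 0.2337, 0.201]
orientation: [[0.994, -0.108, -0.007], [-0.108, -0.994, 0.002], [-0.007, -0.001, -1.0]]
wrist_force: [-0.6, -1.0, -2.4]
opening: 0.105
finger_force: 50.7
```

>>> step_arm(
  deltas=[
    [-0.07, -0.9, 0, 0, 0, 0],
    [-0.07, -0.9, 0, 0, 0, 0],
    [0.54, -0.97, 0, 0, 0, 0],
    [0.54, -0.97, 0, 0, 0, 0],
  ],
)

```text
time_s: 25.58
ee_pos: [0.5697, 0.317, 0.1995]
orientation: [[0.993, -0.116, -0.005], [-0.116, -0.993, -0.004], [-0.004, 0.004, -1.0]]
wrist_force: [-0.7, -0.9, -3.6]
opening: 0.107
finger_force: 50.6
```

```bash
python3 - <<'E'
from h import *
s=read_state();print(np.round(s["q"],2),s["ee_pos"],s["opening"],s["wrist_force"])
R=Ryaw(RY+180)
plan((rk(0,.046,.2),R),(rk(0,.046,.15),R))
w=camera("wrist");m=camera_model("wrist");w=w.copy()
for p in [rk(a,b,.066) for a in(-.043,.043) for b in(.046-.014,.046+.014,-.014,.014)]+[rk(0.058,.081,.029),rk(-.058,.081,.029)]:
  cv2.circle(w,tuple(int(v) for v in proj(m,[p])[0]),3,(255,0,0),1)
show("sl",w)
E
```

```text
[-1.29  0.53  1.02  1.53 -0.45  1.34 -1.91] [0.56974506 0.31698054 0.19949583] 0.10728428617805214 [-0.69800759 -0.9422407  -3.61218937]
[-0.104, -0.122, -0.005, 0.001, 0.001, -0.003] rows 1
[0.0, 0.0, 0.5, 0.0, 0.0, 0.0] rows 1
```

View pics/sl.png

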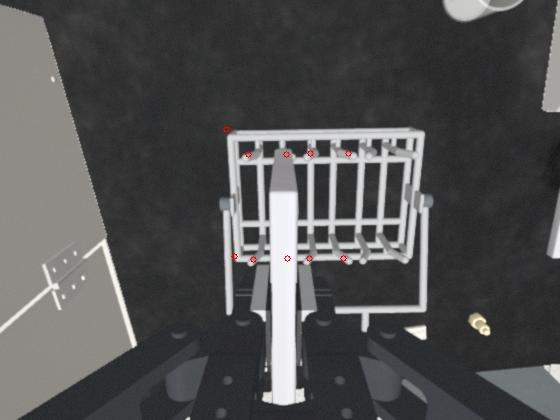

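The view shows the bail folded toward the robot, the plate over the left slot, and the rack corners at (231,132),(422,132). Hinges are at (226,204),(427,201). I'll refine the rack pose from these.

```bash
python3 - <<'E'
from h import *
from scipy.optimize import least_squares
m=camera_model("wrist");s=read_state()
px=np.array([[231,131],[422,131],[226,204],[427,201],[325.5,260]])
def P(p):
  x,y,yaw,zr,L=p;R=Ro.from_euler("z",yaw,degrees=True).as_matrix()[:2,:2]
  return [np.r_[np.array([x,y])+R@np.array(q[:2]),q[2]] for q in((.058,.081,zr),(.058,-.081,zr),(0,L,.042),(0,-L,.042),(-.043,0,.066))]
f=lambda p:(proj(m,P(p))-px).ravel()
r=least_squares(f,[.556,.2845,-5.7,.02,.086],loss="soft_l1");print(r.x.round(4),f(r.x).round(1))
# plate in hand: upper face blob bright columns at several rows
print("tcp proj",proj(m,[s["ee_pos"]]),proj(m,[rk(0,.046,.06),rk(0,.046,.1)]))
w=camera("wrist");g=w.mean(2)
for row in(160,175,200,240,280,320,360):
  c=np.where(g[row,262:305]>225)[0]+262;print(row,c.min() if len(c) else None,c.max() if len(c) else None)
g2=np.array(s["orientation"])[:,2];print(np.array(s["orientation"])@[0,0,0] ,s["orientation"])
E
```

```text
[ 0.5534  0.2833 -6.4177  0.0232  0.085 ] [-0.8 -0.1  0.  -0.9 -0.2 -0.9 -0.2  1.3  2.4  1.4]
tcp proj [[285.36436976 287.49515097]] [[269.41714872 207.02713846]
 [267.50642411 224.63149992]]
160 None None
175 None None
200 271 295
240 271 294
280 272 294
320 273 293
360 273 293
[0. 0. 0.] [[ 0.99332101 -0.11522289 -0.00608716]
 [-0.1152363  -0.99333629 -0.0019    ]
 [-0.00582768  0.00258878 -0.99997967]]
```

```bash
sed -i 's/^RC=.*/RC=np.array([.555,.284]);RY=-6.0/' h.py; python3 - <<'E'
from h import *
m=camera_model("wrist");s=read_state();p=np.array(s["ee_pos"]);R=np.array(s["orientation"])
w=camera("wrist");g=w.mean(2)[:,283]
print(np.round(g[183:205]),np.round(g[380:402]))
for h in(.022,.028,.034):print(h,proj(m,[p+R@[.048,0,-h],p+R@[-.048,0,-h]]).round(1), proj(m,[p+R@[0,-.005,-h],p+R@[0,.005,-h],p+R@[.048,0,-h+.096]]).round(1))
Rt=Ryaw(RY+180)
plan((rk(0,.046,.2),Rt),(rk(0,.046,.12),Rt))
E
```

```text
[145. 144. 145. 146. 144. 145. 145. 161. 190. 218. 231. 240. 244. 244.
 244. 245. 244. 244. 245. 244. 245. 244.] [239. 240. 239. 239. 240. 239. 238. 239. 238. 239. 238. 239. 239. 239.
 239. 239. 238. 239. 238. 238. 238. 238.]
0.022 [[285.8 193.6]
 [285.4 416.9]] [[272.3 317.3]
 [299.  317.3]
 [284.8 149.6]]
0.028 [[286.  198.6]
 [285.5 429.6]] [[271.8 327. ]
 [299.6 327. ]
 [284.8 151.3]]
0.034 [[286.1 204.1]
 [285.6 443.2]] [[271.3 337.7]
 [300.4 337.7]
 [284.9 153. ]]
[-0.07, -0.089, 0.011, -0.0, 0.001, -0.001] rows 1
[0.0, 0.0, 0.8, 0.0, 0.0, 0.0] rows 2
```

>>> step_arm(
  deltas=[
    [-0.08, -0.089, 0.1, 0, 0, -0.001],
    [-0.08, -0.089, 0.3, 0, 0, -0.001],
    [-0.08, -0.089, 0.5, 0, 0, -0.001],
    [-0.08, -0.089, 0.5, 0, 0, -0.001],
  ],
)

```text
time_s: 26.22
ee_pos: [0.5567, 0.3309, 0.149]
orientation: [[0.995, -0.103, -0.009], [-0.103, -0.995, 0.001], [-0.009, 0.0, -1.0]]
wrist_force: [0.8, -0.4, -3.4]
opening: 0.102
finger_force: 50.5
```

>>> step_arm(
  deltas=[
    [0, 0, 0.05, 0, 0, 0],
    [0, 0, 0.1, 0, 0, 0],
    [0, 0, 0.15, 0, 0, 0],
    [0, 0, 0.2, 0, 0, 0],
    [0, 0, 0.25, 0, 0, 0],
    [0, 0, 0.3, 0, 0, 0],
  ],
)

```text
time_s: 26.98
ee_pos: [0.5582, 0.3307, 0.1212]
orientation: [[0.995, -0.104, -0.006], [-0.104, -0.995, 0.002], [-0.006, -0.001, -1.0]]
wrist_force: [0.0, -3.9, -1.9]
opening: 0.105
finger_force: 50.9
```

>>> step_arm(
  deltas=[
    [0, 0, 0.05, 0, 0, 0],
    [0, 0, 0.1, 0, 0, 0],
    [0, 0, 0.15, 0, 0, 0],
    [0, 0, 0.2, 0, 0, 0],
  ],
)

```text
time_s: 27.48
ee_pos: [0.5581, 0.3309, 0.1012]
orientation: [[0.995, -0.104, -0.006], [-0.104, -0.995, 0.002], [-0.006, -0.001, -1.0]]
wrist_force: [0.1, -5.6, 0.2]
opening: 0.105
finger_force: 51.2
```

>>> step_arm(
  deltas=[
    [0, 0.015, 0, 0, 0, 0],
    [0, 0.015, 0.05, 0, 0, 0],
    [0, 0.015, 0.1, 0, 0, 0],
    [0, 0.015, 0.13, 0, 0, 0],
  ],
)

```text
time_s: 27.98
ee_pos: [0.5575, 0.3305, 0.0884]
orientation: [[0.995, -0.103, -0.007], [-0.103, -0.995, 0.003], [-0.007, -0.002, -1.0]]
wrist_force: [-5.9, -2.7, 18.9]
opening: 0.104
finger_force: 53.7
```

>>> step_arm(
  deltas=[
    [0, 0, 0.03, 0, 0, 0],
    [0, 0, 0.05, 0, 0, 0],
    [0, 0, 0.07, 0, 0, 0],
    [0, 0, 0.07, 0, 0, 0],
  ],
)

```text
time_s: 28.48
ee_pos: [0.5586, 0.3311, 0.0878]
orientation: [[0.995, -0.103, -0.006], [-0.103, -0.995, 0.008], [-0.006, -0.007, -1.0]]
wrist_force: [-22.8, -8.8, 55.2]
opening: 0.099
finger_force: 59.5
```

Hard stop at about the expected seated height. Relieve, release, rise, and check.

>>> step_arm(
  deltas=[
    [0, 0, -0.07, 0, 0, 0],
    [0, 0, -0.07, 0, 0, 0],
  ],
)

```text
time_s: 28.72
ee_pos: [0.5578, 0.3305, 0.0888]
orientation: [[0.995, -0.103, -0.006], [-0.103, -0.995, 0.004], [-0.006, -0.003, -1.0]]
wrist_force: [0.4, -0.5, -1.9]
opening: 0.106
finger_force: 51.1
```

>>> step_arm(
  deltas=[
    [0, 0, 0, 0, 0, 0],
    [0, 0, 0, 0, 0, 0],
    [0, 0, 0, 0, 0, 0],
    [0, 0, -0.3, 0, 0, 0],
    [0, 0, -0.7, 0, 0, 0],
    [0, 0, -1, 0, 0, 0],
    [0, 0, -1, 0, 0, 0],
  ],
  jaw=0.45,
)

```text
time_s: 29.6
ee_pos: [0.5596, 0.3301, 0.1909]
orientation: [[0.995, -0.103, -0.003], [-0.103, -0.995, 0.005], [-0.004, -0.005, -1.0]]
wrist_force: [0.7, 0.5, -0.7]
opening: 0.274
finger_force: 0.0
```

```bash
python3 - <<'E'
from h import *
s=read_state();print(np.round(s["q"],2),s["ee_pos"],s["opening"])
m=camera_model("wrist");w=camera("wrist");g=w.mean(2)
np.save("sl2.npy",w)
for z in(.108,.112,.12):print(z,proj(m,[rk(.048,.046,z),rk(-.048,.046,z),rk(.048,.041,z),rk(.048,.051,z)]).round(1))
for r in(150,180,210,240,270,300):print(r,[int(v) for v in g[r,255:330:3]])
for c in(278,284,290):print(c,[int(v) for v in g[100:340:5,c]])
E
```

```text
[-1.32  0.52  1.02  1.56 -0.46  1.32 -1.92] [0.55960298 0.33013514 0.19088031] 0.2736541759059333
0.108 [[286.  146.6]
 [285.6 287.5]
 [294.3 146.6]
 [277.7 146.6]]
0.112 [[286.  147.6]
 [285.6 290.5]
 [294.5 147.6]
 [277.6 147.6]]
0.12 [[286.1 149.7]
 [285.6 296.8]
 [294.8 149.7]
 [277.3 149.7]]
150 [221, 221, 221, 220, 222, 221, 220, 200, 160, 159, 160, 161, 166, 220, 222, 220, 220, 220, 221, 221, 221, 221, 221, 221, 221]
180 [69, 49, 47, 46, 47, 54, 211, 218, 247, 245, 247, 250, 206, 104, 220, 198, 47, 47, 47, 47, 49, 48, 51, 201, 219]
210 [139, 57, 53, 56, 54, 53, 205, 214, 245, 244, 247, 249, 202, 118, 222, 185, 59, 58, 54, 56, 58, 61, 77, 217, 207]
240 [150, 219, 220, 220, 220, 219, 131, 178, 244, 243, 245, 247, 211, 218, 130, 124, 217, 220, 220, 220, 221, 221, 220, 210, 131]
270 [34, 50, 49, 52, 54, 49, 40, 128, 243, 242, 245, 248, 183, 51, 46, 49, 52, 51, 52, 43, 50, 138, 140, 138, 137]
300 [39, 64, 60, 64, 63, 59, 60, 60, 61, 64, 61, 62, 62, 64, 61, 64, 60, 62, 59, 39, 43, 34, 58, 138, 140]
278 [51, 55, 51, 52, 192, 217, 120, 112, 143, 149, 160, 248, 248, 248, 248, 247, 247, 246, 246, 245, 245, 245, 244, 244, 243, 243, 242, 242, 242, 240, 241, 238, 238, 237, 237, 236, 235, 236, 92, 51, 63, 219, 54, 52, 52, 49, 51, 54]
284 [48, 51, 53, 49, 192, 217, 46, 146, 143, 145, 159, 247, 246, 247, 246, 247, 246, 246, 246, 246, 246, 245, 246, 244, 244, 245, 244, 245, 244, 244, 244, 243, 244, 243, 243, 244, 243, 242, 104, 51, 62, 218, 53, 48, 49, 49, 49, 42]
290 [55, 52, 50, 50, 185, 217, 45, 125, 129, 144, 158, 244, 243, 243, 242, 242, 241, 240, 239, 241, 240, 240, 239, 239, 238, 237, 236, 236, 235, 232, 234, 232, 230, 230, 229, 227, 223, 219, 91, 47, 65, 218, 56, 48, 51, 50, 53, 54]
```

Plate 1 is seated: its upper-edge length in the image matches 108 mm height. On to plate B.

```bash
python3 - <<'E'
from h import *
b=plates()
p=np.array(read_state()["ee_pos"]);R=Ryaw(-98);t=np.array([.513,-.124,.19])
a=p+[-.03,-.085,.01]
W=[a+(t-a)*k/4 for k in range(1,5)]
plan((a,R),*[(w,R) for w in W],(t*[1,1,0]+[0,0,.1],R),(t*[1,1,0]+[0,0,.003],R))
E
```

```text
blob [ 0.5119 -0.4594] [0.0537 0.2021] 87.8
blob [ 0.503  -0.1927] [0.0955 0.0969] 82.1
blob [0.5063 0.0078] [0.0954 0.0955] 85.3
[-0.211, 0.876, -0.1, -0.001, 0.001, -0.244] rows 9
[-0.919, 0.091, 0.02, 0.0, 0.0, 0.0] rows 2
[-0.919, 0.091, 0.02, 0.0, 0.0, 0.0] rows 2
[-0.919, 0.091, 0.02, 0.0, 0.0, 0.0] rows 2
[-0.919, 0.091, 0.02, 0.0, 0.0, 0.0] rows 2
[0.0, 0.0, 0.9, 0.0, 0.0, 0.0] rows 2
[0.0, 0.0, 0.97, 0.0, 0.0, 0.0] rows 2
```

>>> step_arm(
  deltas=[
    [-0.21, 0.88, -0.1, 0, 0, -0.244],
    [-0.21, 0.88, -0.1, 0, 0, -0.244],
    [-0.21, 0.88, -0.1, 0, 0, -0.244],
    [-0.21, 0.88, -0.1, 0, 0, -0.244],
    [-0.21, 0.88, -0.1, 0, 0, -0.244],
    [-0.21, 0.88, -0.1, 0, 0, -0.244],
    [-0.21, 0.88, -0.1, 0, 0, -0.244],
    [-0.21, 0.88, -0.1, 0, 0, -0.244],
  ],
  jaw=0.3,
)

```text
time_s: 30.7
ee_pos: [0.5276, 0.2442, 0.1971]
orientation: [[0.167, 0.986, -0.008], [0.986, -0.167, 0.001], [0.0, -0.008, -1.0]]
wrist_force: [0.2, 0.0, -1.3]
opening: 0.35
finger_force: 0.0
```

>>> step_arm(
  deltas=[
    [-0.92, 0.09, 0.02, 0, 0, 0],
    [-0.92, 0.09, 0.02, 0, 0, 0],
  ],
)

```text
time_s: 30.95
ee_pos: [0.5205, 0.1487, 0.1951]
orientation: [[0.176, 0.984, -0.008], [0.984, -0.176, 0.001], [-0.0, -0.008, -1.0]]
wrist_force: [0.2, 0.3, 0.1]
opening: 0.349
finger_force: 0.0
```

>>> step_arm(
  deltas=[
    [-0.92, 0.09, 0.02, 0, 0, 0],
    [-0.92, 0.09, 0.02, 0, 0, 0],
  ],
)

```text
time_s: 31.2
ee_pos: [0.5132, 0.0567, 0.1933]
orientation: [[0.177, 0.984, -0.007], [0.984, -0.177, 0.002], [0.001, -0.008, -1.0]]
wrist_force: [0.4, 0.7, -0.4]
opening: 0.35
finger_force: 0.0
```

>>> step_arm(
  deltas=[
    [-0.92, 0.09, 0.02, 0, 0, 0],
    [-0.92, 0.09, 0.02, 0, 0, 0],
  ],
)

```text
time_s: 31.45
ee_pos: [0.5059, -0.0353, 0.1912]
orientation: [[0.177, 0.984, -0.007], [0.984, -0.177, 0.003], [0.001, -0.008, -1.0]]
wrist_force: [-0.2, 0.5, 0.1]
opening: 0.356
finger_force: 0.0
```

>>> step_arm(
  deltas=[
    [-0.92, 0.09, 0.02, 0, 0, 0],
    [-0.92, 0.09, 0.02, 0, 0, 0],
    [-0.92, 0.09, 0.02, 0, 0, 0],
  ],
)

```text
time_s: 31.82
ee_pos: [0.4989, -0.1267, 0.1891]
orientation: [[0.178, 0.984, -0.007], [0.984, -0.178, 0.002], [0.001, -0.007, -1.0]]
wrist_force: [0.1, 0.2, -0.2]
opening: 0.352
finger_force: 0.0
```

```bash
python3 - <<'E'
from h import *
s=read_state();print(np.round(s["q"],2),s["ee_pos"],s["orientation"])
R=Ryaw(-98);t=np.array([.513,-.124,.19])
plan((t*[1,1,0]+[0,0,.1],R),(t*[1,1,0]+[0,0,.003],R),([.505,-.215,.003],Ryaw(-95)),([.503,-.3115,.003],Ryaw(-92)))
E
```

```text
[-0.8   0.12  1.05  1.88 -0.11  1.21  0.11] [ 0.49888688 -0.1267253   0.18905141] [[ 1.78172119e-01  9.83972800e-01 -7.22663941e-03]
 [ 9.83999009e-01 -1.78161258e-01  2.12504780e-03]
 [ 8.03482066e-04 -7.48963028e-03 -9.99971630e-01]]
[0.051, 0.141, 0.89, -0.001, -0.0, -0.006] rows 2
[0.0, 0.0, 0.97, 0.0, 0.0, 0.0] rows 2
[-0.912, 0.047, 0.0, 0.0, 0.0, -0.008] rows 2
[-0.963, 0.064, 0.0, 0.0, 0.0, -0.008] rows 2
```

>>> step_arm(
  deltas=[
    [0.05, 0.14, 0.4, -0.001, 0, -0.006],
    [0.05, 0.14, 0.89, -0.001, 0, -0.006],
    [0.05, 0.14, 0.89, -0.001, 0, -0.006],
  ],
)

```text
time_s: 32.2
ee_pos: [0.5114, -0.1201, 0.0975]
orientation: [[0.135, 0.991, -0.007], [0.991, -0.135, 0.001], [-0.0, -0.007, -1.0]]
wrist_force: [-0.4, -0.8, 1.1]
opening: 0.351
finger_force: 0.0
```

>>> step_arm(
  deltas=[
    [0, 0, 0.4, 0, 0, 0],
    [0, 0, 0.7, 0, 0, 0],
    [0, 0, 0.9, 0, 0, 0],
    [0, 0, 0.97, 0, 0, 0],
    [0, 0, 0.97, 0, 0, 0],
  ],
)

```text
time_s: 32.83
ee_pos: [0.5145, -0.1214, 0.0043]
orientation: [[0.136, 0.991, 0.001], [0.991, -0.136, 0.002], [0.002, 0.0, -1.0]]
wrist_force: [0.5, 0.0, 0.1]
opening: 0.35
finger_force: 0.0
```

>>> step_arm(
  deltas=[
    [-0.07, 0, 0, 0, 0, 0],
    [-0.15, 0.007, 0, 0, 0, -0.001],
    [-0.28, 0.015, 0, 0, 0, -0.002],
    [-0.4, 0.02, 0, 0, 0, -0.003],
    [-0.53, 0.027, 0, 0, 0, -0.004],
    [-0.66, 0.034, 0, 0, 0, -0.005],
    [-0.79, 0.04, 0, 0, 0, -0.006],
    [-0.91, 0.047, 0, 0, 0, -0.008],
  ],
)

```text
time_s: 33.83
ee_pos: [0.506, -0.2132, 0.0034]
orientation: [[0.086, 0.996, -0.0], [0.996, -0.086, 0.002], [0.002, -0.0, -1.0]]
wrist_force: [-0.6, 2.5, 2.3]
opening: 0.349
finger_force: 1.4
```

>>> step_arm(
  deltas=[
    [-0.12, 0.008, 0, 0, 0, -0.001],
    [-0.24, 0.016, 0, 0, 0, -0.002],
    [-0.36, 0.024, 0, 0, 0, -0.003],
    [-0.48, 0.032, 0, 0, 0, -0.004],
    [-0.6, 0.04, 0, 0, 0, -0.005],
    [-0.72, 0.048, 0, 0, 0, -0.006],
    [-0.84, 0.056, 0, 0, 0, -0.007],
    [-0.96, 0.064, 0, 0, 0, -0.008],
  ],
)

```text
time_s: 34.83
ee_pos: [0.5043, -0.3091, 0.0032]
orientation: [[0.036, 0.999, -0.0], [0.999, -0.036, 0.002], [0.002, -0.0, -1.0]]
wrist_force: [0.4, 2.4, 2.0]
opening: 0.348
finger_force: 1.4
```

```bash
python3 - <<'E'
from h import *
s=read_state();print(np.round(s["q"],2),s["ee_pos"],s["wrist_force"])
plates()
plan(([.503,-.3185,.003],Ryaw(-92)))
E
```

```text
[-0.16  0.57  0.81  1.86 -0.51  0.93  0.85] [ 0.50434597 -0.30914801  0.00323248] [0.40650228 2.40283484 1.95036419]
blob [ 0.5119 -0.4594] [0.0537 0.2021] 87.8
blob [0.5054 0.0079] [0.0953 0.0972] 85.3
[-0.073, -0.006, 0.005, 0.0, 0.0, -0.0] rows 1
```

```bash
python3 - <<'E'
from h import *
ph=np.array([0,3,6,10,15,20,25,30]);f=lambda x:np.interp(x,[0,20,40,60,70,80,120],[.005,.005,.004,.0022,.0015,.001,.001])
arc(ph,f(ph));ph=np.array([30,35,40,45,50,55,60,65,70]);arc(ph,f(ph));ph=np.array([70,75,80,85,90,95,100,104]);arc(ph,f(ph))
E
```

```text
[[np.float64(-0.004), 0, np.float64(-0.048), 0, 0, 0], [np.float64(-0.011), 0, np.float64(-0.095), 0, 0, 0], [np.float64(-0.024), 0, np.float64(-0.157), 0, 0, 0], [np.float64(-0.047), 0, np.float64(-0.233), 0, 0, 0], [np.float64(-0.075), 0, np.float64(-0.308), 0, 0, 0], [np.float64(-0.108), 0, np.float64(-0.38), 0, 0, 0], [np.float64(-0.148), 0, np.float64(-0.449), 0, 0, 0]]
[[np.float64(-0.045), 0, np.float64(-0.066), 0, 0, 0], [np.float64(-0.096), 0, np.float64(-0.128), 0, 0, 0], [np.float64(-0.151), 0, np.float64(-0.187), 0, 0, 0], [np.float64(-0.211), 0, np.float64(-0.241), 0, 0, 0], [np.float64(-0.276), 0, np.float64(-0.29), 0, 0, 0], [np.float64(-0.345), 0, np.float64(-0.333), 0, 0, 0], [np.float64(-0.419), 0, np.float64(-0.369), 0, 0, 0], [np.float64(-0.496), 0, np.float64(-0.399), 0, 0, 0]]
[[np.float64(-0.08), 0, np.float64(-0.022), 0, 0, 0], [np.float64(-0.161), 0, np.float64(-0.037), 0, 0, 0], [np.float64(-0.244), 0, np.float64(-0.043), 0, 0, 0], [np.float64(-0.327), 0, np.float64(-0.041), 0, 0, 0], [np.float64(-0.409), 0, np.float64(-0.033), 0, 0, 0], [np.float64(-0.491), 0, np.float64(-0.017), 0, 0, 0], [np.float64(-0.555), 0, np.float64(0.001), 0, 0, 0]]
```

>>> step_arm(
  deltas=[
    [-0.06, 0, 0, 0, 0, 0],
    [-0.11, 0, 0, 0, 0, 0],
    [-0.14, 0, 0, 0, 0, 0],
    [-0.14, 0, 0, 0, 0, 0],
  ],
)

```text
time_s: 35.38
ee_pos: [0.5041, -0.3197, 0.003]
orientation: [[0.035, 0.999, -0.001], [0.999, -0.035, 0.006], [0.006, -0.001, -1.0]]
wrist_force: [-2.3, 10.6, 8.2]
opening: 0.353
finger_force: 5.5
```

>>> step_arm(
  deltas=[
    [-0.009, 0, -0.048, 0, 0, 0],
    [-0.014, 0, -0.095, 0, 0, 0],
    [-0.025, 0, -0.157, 0, 0, 0],
    [-0.047, 0, -0.233, 0, 0, 0],
    [-0.075, 0, -0.308, 0, 0, 0],
    [-0.108, 0, -0.38, 0, 0, 0],
    [-0.148, 0, -0.449, 0, 0, 0],
  ],
)

```text
time_s: 36.25
ee_pos: [0.5038, -0.3324, 0.0475]
orientation: [[0.033, 0.999, -0.002], [0.999, -0.033, 0.009], [0.009, -0.002, -1.0]]
wrist_force: [-0.5, 17.4, 7.0]
opening: 0.347
finger_force: 9.8
```

>>> step_arm(
  deltas=[
    [-0.045, 0, -0.066, 0, 0, 0],
    [-0.096, 0, -0.128, 0, 0, 0],
    [-0.151, 0, -0.187, 0, 0, 0],
    [-0.211, 0, -0.241, 0, 0, 0],
    [-0.276, 0, -0.29, 0, 0, 0],
    [-0.345, 0, -0.333, 0, 0, 0],
  ],
)

```text
time_s: 37.0
ee_pos: [0.504, -0.3662, 0.0832]
orientation: [[0.032, 0.999, 0.001], [0.999, -0.032, 0.011], [0.011, 0.0, -1.0]]
wrist_force: [-6.6, 25.0, 35.7]
opening: 0.348
finger_force: 21.2
```

>>> step_arm(
  deltas=[
    [-0.074, 0, -0.04, 0, 0, 0],
    [-0.151, 0, -0.072, 0, 0, 0],
    [-0.231, 0, -0.094, 0, 0, 0],
    [-0.312, 0, -0.108, 0, 0, 0],
    [-0.395, 0, -0.113, 0, 0, 0],
    [-0.478, 0, -0.109, 0, 0, 0],
  ],
)

```text
time_s: 37.75
ee_pos: [0.502, -0.4224, 0.0956]
orientation: [[0.036, 0.999, 0.005], [0.999, -0.036, -0.003], [-0.003, 0.005, -1.0]]
wrist_force: [-0.6, 0.8, 20.4]
opening: 0.35
finger_force: 9.9
```

>>> step_arm(
  deltas=[
    [-0.082, 0, 0.01, 0, 0, 0],
    [-0.164, 0, 0.025, 0, 0, 0],
    [-0.228, 0, 0.045, 0, 0, 0],
    [-0.26, 0, 0.05, 0, 0, 0],
    [-0.26, 0, 0.05, 0, 0, 0],
  ],
)

```text
time_s: 38.38
ee_pos: [0.5, -0.4476, 0.0884]
orientation: [[0.037, 0.999, 0.002], [0.999, -0.037, -0.002], [-0.002, 0.002, -1.0]]
wrist_force: [0.9, -3.7, 5.7]
opening: 0.35
finger_force: 3.2
```

```bash
python3 - <<'E'
from h import *
s=read_state();print(np.round(s["q"],2),s["ee_pos"],s["wrist_force"])
plates()
E=np.array([.5035,-.4525,.089]);z=RG[:,2]
plan(([.503,-.43,.18],Ryaw(-92)),(E-z*.08,RG),(E+z*.027,RG))
E
```

```text
[ 0.07  0.61  0.84  1.6  -0.49  1.15  0.99] [ 0.49995686 -0.44761316  0.08842888] [ 0.86498989 -3.70726315  5.68688855]
blob [0.5054 0.0079] [0.0953 0.0972] 85.3
[0.174, 0.026, -0.916, 0.0, 0.0, -0.0] rows 2
[-0.472, 0.012, 0.149, 0.039, 0.039, 0.248] rows 9
[-0.0, 0.0, 1.07, 0.0, 0.0, 0.0] rows 2
```

>>> step_arm(
  deltas=[
    [0.1, 0.02, -0.4, 0, 0, 0],
    [0.17, 0.026, -0.92, 0, 0, 0],
    [0.17, 0.026, -0.92, 0, 0, 0],
  ],
)

```text
time_s: 38.8
ee_pos: [0.5039, -0.4302, 0.1832]
orientation: [[0.036, 0.999, 0.005], [0.999, -0.036, -0.002], [-0.002, 0.005, -1.0]]
wrist_force: [-0.3, 0.5, -1.5]
opening: 0.351
finger_force: 0.0
```

>>> step_arm(
  deltas=[
    [-0.47, 0.012, 0.08, 0.039, 0.039, 0.248],
    [-0.47, 0.012, 0.08, 0.039, 0.039, 0.248],
    [-0.47, 0.012, 0.08, 0.039, 0.039, 0.248],
    [-0.47, 0.012, 0.08, 0.039, 0.039, 0.248],
    [-0.47, 0.012, 0.08, 0.039, 0.039, 0.248],
    [-0.47, 0.012, 0.08, 0.039, 0.039, 0.248],
    [-0.47, 0.012, 0.08, 0.039, 0.039, 0.248],
    [-0.47, 0.012, 0.08, 0.039, 0.039, 0.248],
  ],
)

```text
time_s: 39.8
ee_pos: [0.5018, -0.4759, 0.1697]
orientation: [[0.999, 0.051, -0.004], [0.05, -0.954, 0.296], [0.012, -0.295, -0.955]]
wrist_force: [0.5, 0.4, 0.2]
opening: 0.351
finger_force: 0.0
```

>>> step_arm(
  deltas=[
    [0, 0, 0, 0, 0, 0.016],
    [0, 0, 0, 0, 0, 0.016],
  ],
)

```text
time_s: 40.05
ee_pos: [0.5017, -0.4759, 0.1699]
orientation: [[0.999, -0.043, -0.005], [-0.039, -0.955, 0.295], [-0.017, -0.294, -0.956]]
wrist_force: [-0.0, 0.2, -0.4]
opening: 0.349
finger_force: 0.0
```

```bash
python3 - <<'E'
from h import *
s=read_state();print(np.round(s["q"],2),s["ee_pos"])
E=np.array([.502,-.4525,.089]);z=RG[:,2]
plan((E+z*-.01,RG),(E+z*.027,RG))
w=camera("wrist");m=camera_model("wrist");g=w.mean(2);np.save("g2.npy",w)
print(proj(m,[E+np.array([.999,-.038,0])*d for d in(-.048,0,.048)]).round(0))
for r in(160,190,220,250):print(r,[int(v) for v in g[r,255:320:3]])
print([int(v) for v in g[120:310:5,290]])
d=silhouettes("plate_a_centre","wrist");print([(np.round(x["position"]),round(x["p"],2),np.where(x["mask"].any(1))[0][[0,-1]]) for x in d])
E
```

```text
[ 0.23  0.86  1.07  1.24 -0.83  1.72 -0.39] [ 0.501678   -0.47592796  0.16986946]
[0.006, 0.016, 0.742, 0.002, 0.003, -0.001] rows 2
[-0.0, -0.0, 0.37, 0.0, 0.0, 0.0] rows 1
[[287. 286.]
 [286. 221.]
 [286. 147.]]
160 [33, 32, 35, 139, 172, 171, 169, 171, 172, 172, 180, 215, 209, 209, 209, 200, 221, 216, 219, 224, 218, 220]
190 [45, 41, 38, 101, 170, 171, 170, 170, 170, 174, 178, 212, 209, 208, 209, 196, 215, 188, 187, 189, 188, 200]
220 [40, 40, 42, 63, 172, 171, 172, 169, 170, 173, 176, 212, 208, 207, 210, 189, 221, 222, 218, 224, 217, 222]
250 [31, 37, 35, 39, 42, 80, 173, 173, 172, 174, 176, 212, 207, 207, 209, 185, 222, 222, 219, 223, 215, 222]
[224, 224, 224, 224, 223, 189, 128, 208, 210, 209, 209, 209, 209, 210, 210, 209, 209, 209, 209, 208, 208, 208, 208, 207, 206, 206, 208, 207, 207, 206, 206, 206, 207, 205, 212, 217, 218, 61]
[]
```

>>> step_arm(
  deltas=[
    [-0.03, 0.045, 0.2, 0.002, 0.003, 0],
    [-0.03, 0.045, 0.45, 0.002, 0.003, 0],
    [-0.03, 0.045, 0.74, 0.002, 0.003, 0],
    [-0.03, 0.045, 0.74, 0.002, 0.003, 0],
  ],
)

```text
time_s: 40.65
ee_pos: [0.4987, -0.4564, 0.0972]
orientation: [[0.999, -0.04, 0.014], [-0.043, -0.95, 0.308], [0.001, -0.309, -0.951]]
wrist_force: [-0.1, 0.5, 0.3]
opening: 0.349
finger_force: 0.0
```

>>> step_arm(
  deltas=[
    [0, 0, 0.15, 0, 0, 0],
    [0, 0, 0.3, 0, 0, 0],
    [0, 0, 0.37, 0, 0, 0],
    [0, 0, 0.37, 0, 0, 0],
  ],
)

```text
time_s: 41.15
ee_pos: [0.4993, -0.4465, 0.0634]
orientation: [[0.999, -0.042, 0.015], [-0.045, -0.951, 0.306], [0.002, -0.306, -0.952]]
wrist_force: [-0.8, 0.0, 0.9]
opening: 0.355
finger_force: 0.0
```

>>> step_arm(
  deltas=[
    [0, 0, 0, 0, 0, 0],
    [0, 0, 0, 0, 0, 0],
    [0, 0, 0, 0, 0, 0],
    [0, 0, 0, 0, 0, 0],
    [0, 0, 0, 0, 0, 0],
  ],
  jaw=1,
  newtons=50,
)

```text
time_s: 41.78
ee_pos: [0.4997, -0.4455, 0.0653]
orientation: [[0.999, -0.041, 0.017], [-0.044, -0.95, 0.309], [0.003, -0.309, -0.951]]
wrist_force: [-1.5, 6.2, 8.2]
opening: 0.128
finger_force: 47.2
```

>>> step_arm(
  deltas=[
    [0, -0.11, -0.17, 0, 0, 0],
    [0, -0.25, -0.4, 0, 0, 0],
    [0, -0.44, -0.7, 0, 0, 0],
    [0, -0.44, -0.7, 0, 0, 0],
  ],
)

```text
time_s: 42.28
ee_pos: [0.501, -0.4274, 0.1485]
orientation: [[0.999, -0.04, 0.02], [-0.044, -0.952, 0.301], [0.007, -0.302, -0.953]]
wrist_force: [0.2, -0.3, -2.9]
opening: 0.106
finger_force: 50.6
```

```bash
python3 - <<'E'
from h import *
s=read_state();print(np.round(s["q"],2),s["ee_pos"],s["opening"],s["wrist_force"],s["finger_force"])
p=np.array([.492,-.394,.2]);R=Ryaw(RY+180);t=np.array([.553,.284,.2]);a=np.array([.5,t[1],.2]);W=[p+(a-p)*k/7 for k in range(1,8)]
plan((p,R),*[(w,R) for w in W],(t,R))
E
```

```text
[ 0.13  0.8   1.09  1.4  -0.83  1.64 -0.38] [ 0.50098493 -0.42738471  0.14847035] 0.10596610296079892 [ 0.20240414 -0.34869082 -2.87848814] 50.590301156044006
[-0.101, -0.47, -0.392, -0.049, 0.0, 0.01] rows 2
[-0.09, -0.964, 0.0, 0.0, 0.0, 0.0] rows 2
[-0.09, -0.964, 0.0, 0.0, 0.0, 0.0] rows 2
[-0.09, -0.964, 0.0, 0.0, 0.0, 0.0] rows 2
[-0.09, -0.964, 0.0, 0.0, 0.0, 0.0] rows 2
[-0.09, -0.964, 0.0, 0.0, 0.0, 0.0] rows 2
[-0.09, -0.964, 0.0, 0.0, 0.0, 0.0] rows 2
[-0.09, -0.964, 0.0, 0.0, 0.0, 0.0] rows 2
[0.527, -0.055, 0.0, 0.0, 0.0, 0.0] rows 1
```

>>> step_arm(
  deltas=[
    [-0.05, -0.2, -0.2, -0.025, 0, 0.005],
    [-0.1, -0.47, -0.39, -0.049, 0, 0.01],
    [-0.1, -0.47, -0.39, -0.049, 0, 0.01],
  ],
)

```text
time_s: 42.65
ee_pos: [0.4948, -0.3888, 0.1968]
orientation: [[0.995, -0.099, -0.005], [-0.099, -0.995, 0.002], [-0.005, -0.002, -1.0]]
wrist_force: [0.1, 0.3, -2.9]
opening: 0.104
finger_force: 50.5
```

>>> step_arm(
  deltas=[
    [-0.09, -0.96, 0, 0, 0, 0],
    [-0.09, -0.96, 0, 0, 0, 0],
  ],
)

```text
time_s: 42.9
ee_pos: [0.4923, -0.2948, 0.1952]
orientation: [[0.994, -0.107, -0.008], [-0.107, -0.994, 0.005], [-0.008, -0.004, -1.0]]
wrist_force: [1.0, 0.8, -1.3]
opening: 0.109
finger_force: 50.7
```

>>> step_arm(
  deltas=[
    [-0.09, -0.96, 0, 0, 0, 0],
    [-0.09, -0.96, 0, 0, 0, 0],
  ],
)

```text
time_s: 43.15
ee_pos: [0.4937, -0.1979, 0.1956]
orientation: [[0.994, -0.106, -0.008], [-0.106, -0.994, 0.005], [-0.008, -0.005, -1.0]]
wrist_force: [0.7, -0.8, -1.9]
opening: 0.107
finger_force: 50.7
```

>>> step_arm(
  deltas=[
    [-0.09, -0.96, 0, 0, 0, 0],
    [-0.09, -0.96, 0, 0, 0, 0],
  ],
)

```text
time_s: 43.4
ee_pos: [0.4948, -0.1016, 0.196]
orientation: [[0.994, -0.106, -0.008], [-0.106, -0.994, 0.006], [-0.008, -0.005, -1.0]]
wrist_force: [0.6, -1.1, -2.4]
opening: 0.107
finger_force: 50.7
```

>>> step_arm(
  deltas=[
    [-0.09, -0.96, 0, 0, 0, 0],
    [-0.09, -0.96, 0, 0, 0, 0],
  ],
)

```text
time_s: 43.65
ee_pos: [0.4961, -0.005, 0.1966]
orientation: [[0.994, -0.105, -0.008], [-0.105, -0.994, 0.006], [-0.008, -0.005, -1.0]]
wrist_force: [0.9, 0.4, -2.7]
opening: 0.103
finger_force: 50.7
```

>>> step_arm(
  deltas=[
    [-0.09, -0.96, 0, 0, 0, 0],
    [-0.09, -0.96, 0, 0, 0, 0],
  ],
)

```text
time_s: 43.9
ee_pos: [0.4974, 0.0914, 0.197]
orientation: [[0.994, -0.105, -0.008], [-0.105, -0.994, 0.005], [-0.008, -0.004, -1.0]]
wrist_force: [0.3, 0.1, -2.8]
opening: 0.108
finger_force: 50.7
```

>>> step_arm(
  deltas=[
    [-0.09, -0.96, 0, 0, 0, 0],
    [-0.09, -0.96, 0, 0, 0, 0],
  ],
)

```text
time_s: 44.15
ee_pos: [0.4988, 0.1878, 0.1971]
orientation: [[0.994, -0.105, -0.008], [-0.105, -0.994, 0.004], [-0.008, -0.003, -1.0]]
wrist_force: [-0.2, -0.9, -3.2]
opening: 0.108
finger_force: 50.7
```

>>> step_arm(
  deltas=[
    [-0.09, -0.96, 0, 0, 0, 0],
    [0.1, -0.99, 0, 0, 0, 0],
    [0.43, -0.99, 0, 0, 0, 0],
    [0.43, -0.99, 0, 0, 0, 0],
  ],
)

```text
time_s: 44.65
ee_pos: [0.5546, 0.2767, 0.1968]
orientation: [[0.994, -0.11, -0.006], [-0.11, -0.994, 0.001], [-0.006, -0.0, -1.0]]
wrist_force: [0.4, -0.2, -2.1]
opening: 0.101
finger_force: 50.7
```

```bash
python3 - <<'E'
from h import *
m=camera_model("wrist");s=read_state();p=np.array(s["ee_pos"]);R=np.array(s["orientation"]);print(np.round(s["q"],2),p,s["wrist_force"])
w=camera("wrist");g=w.mean(2)[:,283];print(np.round(g[130:215:3]))
for h in(.022,.026,.03):print(h,proj(m,[p+R@[.048,0,-h],p+R@[.048,0,-h+.096]]).round(1))
Rt=Ryaw(RY+180);plan(([.553,.284,.15],Rt),([.553,.284,.1],Rt))
E
```

```text
[-1.33  0.47  1.08  1.62 -0.43  1.31 -1.86] [0.5546121  0.27672286 0.19682104] [ 0.44436356 -0.24967987 -2.06692743]
[ 48.  40.  39.  39.  38. 120. 196. 162. 125. 125. 125. 128. 124. 122.
 122. 122. 123. 127. 126. 128. 128. 124. 132. 207. 221. 221. 223. 223.
 222.]
0.022 [[285.9 193.6]
 [284.8 149.7]]
0.026 [[286.  196.9]
 [284.8 150.8]]
0.03 [[286.  200.4]
 [284.9 151.9]]
[-0.01, -0.07, 0.469, -0.0, 0.001, -0.001] rows 1
[0.0, 0.0, 0.5, 0.0, 0.0, 0.0] rows 1
```

>>> step_arm(
  deltas=[
    [-0.01, -0.07, 0.1, 0, 0.001, -0.001],
    [-0.01, -0.07, 0.3, 0, 0.001, -0.001],
    [-0.01, -0.07, 0.47, 0, 0.001, -0.001],
    [-0.01, -0.07, 0.47, 0, 0.001, -0.001],
  ],
)

```text
time_s: 45.2
ee_pos: [0.5506, 0.2861, 0.1484]
orientation: [[0.995, -0.1, -0.004], [-0.1, -0.995, 0.001], [-0.004, -0.001, -1.0]]
wrist_force: [0.4, -0.6, -2.6]
opening: 0.109
finger_force: 50.6
```

>>> step_arm(
  deltas=[
    [0, 0, 0.05, 0, 0, 0],
    [0, 0, 0.1, 0, 0, 0],
    [0, 0, 0.15, 0, 0, 0],
    [0, 0, 0.2, 0, 0, 0],
    [0, 0, 0.25, 0, 0, 0],
    [0, 0, 0.3, 0, 0, 0],
    [0, 0, 0.35, 0, 0, 0],
  ],
)

```text
time_s: 46.08
ee_pos: [0.5521, 0.2853, 0.1151]
orientation: [[0.995, -0.101, -0.001], [-0.101, -0.995, 0.001], [-0.001, -0.001, -1.0]]
wrist_force: [-0.2, -5.4, 1.6]
opening: 0.104
finger_force: 51.2
```

>>> step_arm(
  deltas=[
    [0.01, 0.02, 0, 0, 0, 0],
    [0.01, 0.02, 0.05, 0, 0, 0],
    [0.01, 0.02, 0.1, 0, 0, 0],
    [0.01, 0.02, 0.15, 0, 0, 0],
    [0.01, 0.02, 0.2, 0, 0, 0],
    [0.01, 0.02, 0.25, 0, 0, 0],
  ],
)

```text
time_s: 46.82
ee_pos: [0.5535, 0.2844, 0.0904]
orientation: [[0.995, -0.101, 0.001], [-0.101, -0.995, 0.003], [0.0, -0.003, -1.0]]
wrist_force: [4.3, -2.9, 2.4]
opening: 0.103
finger_force: 51.4
```

>>> step_arm(
  deltas=[
    [0, 0, 0.03, 0, 0, 0],
    [0, 0, 0.06, 0, 0, 0],
    [0, 0, 0.09, 0, 0, 0],
    [0, 0, 0.11, 0, 0, 0],
  ],
)

```text
time_s: 47.32
ee_pos: [0.5543, 0.2849, 0.0837]
orientation: [[0.995, -0.101, 0.001], [-0.101, -0.995, 0.006], [0.0, -0.006, -1.0]]
wrist_force: [-14.7, -8.1, 57.0]
opening: 0.102
finger_force: 59.7
```

>>> step_arm(
  deltas=[
    [0, 0, -0.09, 0, 0, 0],
    [0, 0, -0.09, 0, 0, 0],
  ],
)

```text
time_s: 47.58
ee_pos: [0.5531, 0.2847, 0.0887]
orientation: [[0.995, -0.1, 0.0], [-0.1, -0.995, 0.003], [-0.0, -0.003, -1.0]]
wrist_force: [3.9, -2.0, 1.2]
opening: 0.109
finger_force: 51.4
```

>>> step_arm(
  deltas=[
    [0, 0, 0, 0, 0, 0],
    [0, 0, 0, 0, 0, 0],
    [0, 0, 0, 0, 0, 0],
    [0, 0, -0.3, 0, 0, 0],
    [0, 0, -0.7, 0, 0, 0],
    [0, 0, -1, 0, 0, 0],
    [0, 0, -1, 0, 0, 0],
  ],
  jaw=0.45,
)

```text
time_s: 48.45
ee_pos: [0.5539, 0.2846, 0.1905]
orientation: [[0.995, -0.1, 0.002], [-0.1, -0.995, 0.005], [0.001, -0.005, -1.0]]
wrist_force: [0.2, 0.7, -1.3]
opening: 0.273
finger_force: 0.0
```

```bash
python3 - <<'E'
from h import *
b=plates()
m=camera_model("wrist");w=camera("wrist");g=w.mean(2)
for z in(.108,.115):print(z,proj(m,[rk(.048,0,z),rk(-.048,0,z),rk(.048,.046,z),rk(-.048,.046,z)]).round(1))
for c in(286,220,215,210,225):print(c,[int(v) for v in g[130:320:4,c]])
p=np.array(read_state()["ee_pos"]);print(p);R=Ryaw(-94.7);t=np.array([.511,.08,.19])
a=p+[-.02,-.09,.01]
plan((a,R),((a+t)/2,R),(t,R),(t*[1,1,0]+[0,0,.1],R),(t*[1,1,0]+[0,0,.003],R))
E
```

```text
blob [ 0.5103 -0.4594] [0.0535 0.2051] 87.6
blob [0.5054 0.0079] [0.0953 0.0972] 85.3
0.108 [[286.2 144.4]
 [285.2 287. ]
 [209.1 144. ]
 [217.4 286.6]]
0.115 [[286.2 146.1]
 [285.3 292.4]
 [206.8 145.7]
 [215.6 292. ]]
286 [56, 140, 137, 139, 141, 238, 241, 240, 241, 241, 241, 242, 240, 241, 241, 241, 241, 241, 241, 241, 241, 241, 241, 241, 241, 241, 241, 240, 240, 240, 240, 240, 240, 240, 240, 240, 239, 239, 239, 239, 51, 51, 55, 153, 218, 50, 42, 50]
220 [177, 119, 137, 139, 129, 125, 120, 78, 80, 111, 124, 124, 124, 124, 124, 125, 121, 126, 128, 130, 132, 138, 149, 167, 181, 191, 198, 204, 213, 221, 228, 232, 235, 235, 238, 239, 240, 240, 198, 53, 82, 52, 42, 41, 45, 42, 41, 41]
215 [212, 132, 137, 136, 141, 210, 222, 229, 232, 236, 236, 239, 240, 242, 243, 241, 243, 242, 242, 243, 242, 242, 242, 241, 241, 240, 239, 241, 239, 239, 238, 238, 237, 236, 237, 236, 236, 236, 235, 235, 59, 50, 48, 42, 40, 44, 46, 44]
210 [44, 61, 140, 142, 141, 234, 240, 241, 239, 240, 240, 239, 239, 239, 239, 239, 239, 238, 237, 237, 238, 237, 237, 237, 236, 236, 237, 236, 235, 236, 236, 235, 235, 236, 235, 235, 236, 233, 228, 229, 58, 53, 52, 156, 214, 46, 44, 45]
225 [67, 139, 138, 127, 121, 121, 119, 122, 123, 122, 118, 125, 121, 123, 122, 121, 121, 123, 124, 120, 121, 123, 122, 124, 122, 123, 121, 123, 123, 123, 121, 122, 124, 126, 114, 95, 102, 73, 49, 46, 83, 57, 44, 45, 40, 45, 44, 43]
[0.55244298 0.28440127 0.18793662]
[-0.109, 0.915, -0.102, -0.001, -0.0, -0.253] rows 9
[-0.579, -0.06, 0.04, 0.0, 0.0, 0.0] rows 1
[-0.579, -0.06, 0.04, 0.0, 0.0, 0.0] rows 1
[0.0, 0.0, 0.9, 0.0, 0.0, 0.0] rows 2
[0.0, 0.0, 0.97, 0.0, 0.0, 0.0] rows 2
```

>>> step_arm(
  deltas=[
    [-0.11, 0.91, -0.1, 0, 0, -0.245],
    [-0.11, 0.91, -0.1, 0, 0, -0.245],
    [-0.11, 0.91, -0.1, 0, 0, -0.245],
    [-0.11, 0.91, -0.1, 0, 0, -0.245],
    [-0.11, 0.91, -0.1, 0, 0, -0.245],
    [-0.11, 0.91, -0.1, 0, 0, -0.245],
    [-0.11, 0.91, -0.1, 0, 0, -0.245],
    [-0.11, 0.91, -0.1, 0, 0, -0.245],
  ],
  jaw=0.3,
)

```text
time_s: 49.55
ee_pos: [0.5319, 0.1947, 0.1968]
orientation: [[0.164, 0.986, -0.003], [0.986, -0.164, 0.002], [0.001, -0.003, -1.0]]
wrist_force: [-0.1, -1.0, 0.6]
opening: 0.35
finger_force: 0.0
```

>>> step_arm(
  deltas=[
    [-0.58, -0.06, 0.04, 0, 0, -0.008],
    [-1, -0.1, 0.08, 0, 0, -0.008],
    [-1, -0.1, 0.08, 0, 0, -0.008],
  ],
)

```text
time_s: 49.92
ee_pos: [0.5044, 0.0946, 0.1887]
orientation: [[0.126, 0.992, -0.003], [0.992, -0.125, 0.003], [0.003, -0.004, -1.0]]
wrist_force: [-0.5, 1.1, 0.3]
opening: 0.348
finger_force: 0.0
```

```bash
python3 - <<'E'
from h import *
s=read_state();print(np.round(s["q"],2),s["ee_pos"],s["opening"]);plates()
R=Ryaw(-94.7);t=np.array([.511,.08,.1])
e=np.array([.502,-.3115,.003]);b=np.array([.511,.08,.003])
plan((t,R),(b,R),*[(b+(e-b)*k/4,Ryaw(-94.7+2.7*k/4)) for k in(1,2,3,4)])
E
```

```text
[-1.12  0.09  0.91  1.88 -0.08  1.2  -0.31] [0.5043628  0.09457006 0.18874079] 0.3482674246824814
blob [ 0.5119 -0.4594] [0.0537 0.2021] 87.8
blob [0.5053 0.0079] [0.0953 0.0974] 85.3
[-0.164, 0.084, 0.89, -0.0, -0.001, -0.007] rows 2
[0.0, 0.0, 0.97, 0.0, 0.0, 0.0] rows 2
[-0.977, 0.058, 0.0, 0.0, 0.0, -0.002] rows 2
[-0.978, 0.046, 0.0, 0.0, 0.0, -0.002] rows 2
[-0.978, 0.035, 0.0, 0.0, 0.0, -0.002] rows 2
[-0.979, 0.023, 0.0, 0.0, 0.0, -0.002] rows 2
```

>>> step_arm(
  deltas=[
    [-0.16, 0.08, 0.4, 0, -0.001, -0.007],
    [-0.16, 0.08, 0.89, 0, -0.001, -0.007],
    [-0.16, 0.08, 0.89, 0, -0.001, -0.007],
  ],
)

```text
time_s: 50.35
ee_pos: [0.5092, 0.0815, 0.0977]
orientation: [[0.076, 0.997, -0.008], [0.997, -0.076, -0.007], [-0.008, -0.007, -1.0]]
wrist_force: [0.2, -0.0, -0.1]
opening: 0.35
finger_force: 0.0
```

>>> step_arm(
  deltas=[
    [0, 0, 0.4, 0, 0, 0],
    [0, 0, 0.7, 0, 0, 0],
    [0, 0, 0.9, 0, 0, 0],
    [0, 0, 0.97, 0, 0, 0],
    [0, 0, 0.97, 0, 0, 0],
  ],
)

```text
time_s: 50.98
ee_pos: [0.512, 0.0812, 0.0044]
orientation: [[0.077, 0.997, -0.001], [0.997, -0.077, -0.003], [-0.003, -0.001, -1.0]]
wrist_force: [0.3, -0.4, 0.3]
opening: 0.352
finger_force: 0.0
```

>>> step_arm(
  deltas=[
    [-0.08, 0.005, 0, 0, 0, 0],
    [-0.16, 0.01, 0, 0, 0, 0],
    [-0.28, 0.016, 0, 0, 0, -0.001],
    [-0.42, 0.025, 0, 0, 0, -0.001],
    [-0.56, 0.033, 0, 0, 0, -0.001],
    [-0.7, 0.042, 0, 0, 0, -0.002],
    [-0.84, 0.05, 0, 0, 0, -0.002],
    [-0.98, 0.058, 0, 0, 0, -0.002],
  ],
)

```text
time_s: 51.98
ee_pos: [0.5096, -0.0183, 0.0041]
orientation: [[0.065, 0.998, -0.002], [0.998, -0.065, -0.004], [-0.004, -0.001, -1.0]]
wrist_force: [-0.0, 2.9, 2.6]
opening: 0.35
finger_force: 1.2
```

>>> step_arm(
  deltas=[
    [-0.12, 0.006, 0, 0, 0, 0],
    [-0.24, 0.012, 0, 0, 0, 0],
    [-0.36, 0.018, 0, 0, 0, -0.001],
    [-0.49, 0.024, 0, 0, 0, -0.001],
    [-0.61, 0.03, 0, 0, 0, -0.001],
    [-0.73, 0.035, 0, 0, 0, -0.002],
    [-0.86, 0.04, 0, 0, 0, -0.002],
    [-0.98, 0.046, 0, 0, 0, -0.002],
  ],
)

```text
time_s: 52.98
ee_pos: [0.508, -0.1162, 0.0045]
orientation: [[0.052, 0.999, -0.002], [0.999, -0.052, -0.004], [-0.004, -0.001, -1.0]]
wrist_force: [-0.4, 1.3, -0.3]
opening: 0.353
finger_force: 0.5
```

>>> step_arm(
  deltas=[
    [-0.12, 0.004, 0, 0, 0, 0],
    [-0.24, 0.009, 0, 0, 0, 0],
    [-0.36, 0.013, 0, 0, 0, -0.001],
    [-0.49, 0.018, 0, 0, 0, -0.001],
    [-0.61, 0.022, 0, 0, 0, -0.001],
    [-0.73, 0.026, 0, 0, 0, -0.002],
    [-0.86, 0.03, 0, 0, 0, -0.002],
    [-0.98, 0.035, 0, 0, 0, -0.002],
  ],
)

```text
time_s: 53.98
ee_pos: [0.5064, -0.2142, 0.0048]
orientation: [[0.04, 0.999, -0.002], [0.999, -0.04, -0.004], [-0.004, -0.001, -1.0]]
wrist_force: [0.2, 1.5, -0.6]
opening: 0.349
finger_force: 0.5
```

```bash
python3 - <<'E'
from h import *
s=read_state();print(np.round(s["q"],2),s["ee_pos"],s["wrist_force"]);plates()
plan(([.502,-.3115,.003],Ryaw(-92)))
E
```

```text
[-0.35  0.48  0.81  1.97 -0.44  0.88  0.65] [ 0.50635869 -0.21424508  0.0048445 ] [ 0.24924505  1.51815617 -0.5789167 ]
blob [ 0.5119 -0.4594] [0.0537 0.2021] 87.8
blob [ 0.4852 -0.3028] [0.0614 0.1175] 50.0
[-0.955, -0.002, 0.026, -0.0, 0.001, -0.001] rows 2
```

>>> step_arm(
  deltas=[
    [-0.12, 0, 0.018, 0, 0.001, 0],
    [-0.24, 0, 0.018, 0, 0.001, 0],
    [-0.36, 0, 0.018, 0, 0.001, 0],
    [-0.48, 0, 0.018, 0, 0.001, 0],
    [-0.6, 0, 0.018, 0, 0.001, 0],
    [-0.72, 0, 0.018, 0, 0.001, 0],
    [-0.84, 0, 0.018, 0, 0.001, 0],
    [-0.95, 0, 0.018, 0, 0.001, 0],
  ],
)

```text
time_s: 55.02
ee_pos: [0.5026, -0.3091, 0.0034]
orientation: [[0.04, 0.999, -0.001], [0.999, -0.04, 0.003], [0.003, -0.001, -1.0]]
wrist_force: [0.5, 1.4, -1.3]
opening: 0.351
finger_force: 0.5
```

>>> step_arm(
  deltas=[
    [-0.06, 0, 0, 0, 0, 0],
    [-0.1, 0, 0, 0, 0, 0],
    [-0.13, 0, 0, 0, 0, 0],
    [-0.13, 0, 0, 0, 0, 0],
  ],
)

```text
time_s: 55.52
ee_pos: [0.5024, -0.3196, 0.0033]
orientation: [[0.038, 0.999, -0.002], [0.999, -0.038, 0.005], [0.005, -0.002, -1.0]]
wrist_force: [-1.2, 6.3, 4.5]
opening: 0.353
finger_force: 3.3
```

>>> step_arm(
  deltas=[
    [-0.02, 0, 0, 0, 0, 0],
    [-0.025, 0, 0, 0, 0, 0],
    [-0.025, 0, 0, 0, 0, 0],
  ],
)

```text
time_s: 55.9
ee_pos: [0.5025, -0.3197, 0.0032]
orientation: [[0.037, 0.999, -0.002], [0.999, -0.037, 0.009], [0.009, -0.003, -1.0]]
wrist_force: [-3.1, 13.8, 9.1]
opening: 0.351
finger_force: 7.2
```

>>> step_arm(
  deltas=[
    [-0.009, 0, -0.048, 0, 0, 0],
    [-0.014, 0, -0.095, 0, 0, 0],
    [-0.025, 0, -0.157, 0, 0, 0],
    [-0.047, 0, -0.233, 0, 0, 0],
    [-0.075, 0, -0.308, 0, 0, 0],
    [-0.108, 0, -0.38, 0, 0, 0],
    [-0.148, 0, -0.449, 0, 0, 0],
  ],
)

```text
time_s: 56.78
ee_pos: [0.502, -0.3324, 0.0474]
orientation: [[0.036, 0.999, -0.004], [0.999, -0.036, 0.012], [0.012, -0.004, -1.0]]
wrist_force: [-2.2, 22.4, 8.9]
opening: 0.351
finger_force: 11.7
```

Same behaviour as before; continue the arc with slightly less squeeze.

>>> step_arm(
  deltas=[
    [-0.043, 0, -0.068, 0, 0, 0],
    [-0.092, 0, -0.131, 0, 0, 0],
    [-0.145, 0, -0.191, 0, 0, 0],
    [-0.204, 0, -0.246, 0, 0, 0],
    [-0.268, 0, -0.295, 0, 0, 0],
    [-0.335, 0, -0.338, 0, 0, 0],
  ],
)

```text
time_s: 57.52
ee_pos: [0.5022, -0.367, 0.0838]
orientation: [[0.035, 0.999, -0.0], [0.999, -0.035, 0.012], [0.012, -0.001, -1.0]]
wrist_force: [-6.7, 21.7, 31.3]
opening: 0.354
finger_force: 18.6
```

>>> step_arm(
  deltas=[
    [-0.074, 0, -0.04, 0, 0, 0],
    [-0.151, 0, -0.072, 0, 0, 0],
    [-0.231, 0, -0.094, 0, 0, 0],
    [-0.312, 0, -0.108, 0, 0, 0],
    [-0.395, 0, -0.113, 0, 0, 0],
    [-0.478, 0, -0.109, 0, 0, 0],
  ],
)

```text
time_s: 58.28
ee_pos: [0.5001, -0.4221, 0.0957]
orientation: [[0.039, 0.999, 0.003], [0.999, -0.039, -0.001], [-0.001, 0.003, -1.0]]
wrist_force: [-1.0, -0.2, 16.7]
opening: 0.353
finger_force: 8.5
```

>>> step_arm(
  deltas=[
    [-0.082, 0, 0.01, 0, 0, 0],
    [-0.164, 0, 0.025, 0, 0, 0],
    [-0.228, 0, 0.045, 0, 0, 0],
    [-0.26, 0, 0.05, 0, 0, 0],
    [-0.26, 0, 0.05, 0, 0, 0],
  ],
)

```text
time_s: 58.9
ee_pos: [0.498, -0.4475, 0.0887]
orientation: [[0.04, 0.999, 0.001], [0.999, -0.04, -0.0], [-0.0, 0.001, -1.0]]
wrist_force: [2.1, -2.9, 5.3]
opening: 0.349
finger_force: 3.0
```

```bash
python3 - <<'E'
from h import *
s=read_state();print(np.round(s["q"],2),s["ee_pos"],s["wrist_force"])
plates()
E=np.array([.4985,-.456,.089]);z=RG[:,2]
plan(([.501,-.43,.18],Ryaw(-92)),(E-z*.08,RG))
E
```

```text
[ 0.09  0.6   0.82  1.6  -0.47  1.15  0.97] [ 0.49798912 -0.44747273  0.08872327] [ 2.10532974 -2.93113298  5.32598342]
[0.175, 0.024, -0.913, 0.0, 0.0, -0.001] rows 2
[-0.508, -0.017, 0.149, 0.039, 0.039, 0.248] rows 9
```

>>> step_arm(
  deltas=[
    [0.1, 0.02, -0.4, 0, 0, 0],
    [0.17, 0.024, -0.92, 0, 0, 0],
    [0.17, 0.024, -0.92, 0, 0, 0],
  ],
)

```text
time_s: 59.32
ee_pos: [0.502, -0.4303, 0.1836]
orientation: [[0.039, 0.999, 0.004], [0.999, -0.039, -0.0], [-0.0, 0.004, -1.0]]
wrist_force: [0.9, 0.4, -0.4]
opening: 0.351
finger_force: 0.0
```

>>> step_arm(
  deltas=[
    [-0.51, -0.017, 0.08, 0.039, 0.039, 0.248],
    [-0.51, -0.017, 0.08, 0.039, 0.039, 0.248],
    [-0.51, -0.017, 0.08, 0.039, 0.039, 0.248],
    [-0.51, -0.017, 0.08, 0.039, 0.039, 0.248],
    [-0.51, -0.017, 0.08, 0.039, 0.039, 0.248],
    [-0.51, -0.017, 0.08, 0.039, 0.039, 0.248],
    [-0.51, -0.017, 0.08, 0.039, 0.039, 0.248],
    [-0.51, -0.017, 0.08, 0.039, 0.039, 0.248],
  ],
)

```text
time_s: 60.32
ee_pos: [0.4966, -0.4799, 0.1701]
orientation: [[0.999, 0.048, -0.004], [0.047, -0.954, 0.297], [0.011, -0.297, -0.955]]
wrist_force: [0.2, -0.2, 0.4]
opening: 0.347
finger_force: 0.0
```

>>> step_arm(
  deltas=[
    [0, 0, 0, 0, 0, 0.016],
    [0, 0, 0, 0, 0, 0.016],
  ],
)

```text
time_s: 60.58
ee_pos: [0.4965, -0.48, 0.1703]
orientation: [[0.999, -0.046, -0.005], [-0.043, -0.954, 0.296], [-0.018, -0.296, -0.955]]
wrist_force: [0.6, -0.2, 0.5]
opening: 0.352
finger_force: 0.0
```

```bash
python3 - <<'E'
from h import *
s=read_state();print(np.round(s["q"],2),s["ee_pos"])
E=np.array([.4985,-.456,.089]);z=RG[:,2]
plan((E+z*-.01,RG),(E+z*.027,RG))
w=camera("wrist");m=camera_model("wrist");g=w.mean(2)
print(proj(m,[E+np.array([.999,-.038,0])*d for d in(-.048,0,.048)]).round(0))
for r in(160,190,220,250):print(r,[int(v) for v in g[r,255:320:3]])
print([int(v) for v in g[120:310:5,288]])
E
```

```text
[ 0.25  0.85  1.05  1.24 -0.81  1.72 -0.39] [ 0.49645123 -0.48003743  0.17025063]
[0.023, 0.011, 0.747, 0.002, 0.003, -0.002] rows 2
[0.0, -0.0, 0.37, 0.0, 0.0, 0.0] rows 1
[[286. 283.]
 [286. 218.]
 [285. 144.]]
160 [38, 37, 167, 169, 168, 168, 171, 172, 195, 211, 208, 209, 209, 184, 221, 218, 218, 220, 220, 217, 222, 219]
190 [31, 36, 136, 169, 170, 169, 169, 171, 189, 211, 208, 208, 211, 182, 224, 219, 221, 221, 221, 218, 222, 220]
220 [40, 41, 83, 172, 169, 171, 169, 171, 179, 210, 206, 207, 209, 182, 224, 220, 222, 221, 220, 218, 221, 221]
250 [39, 31, 39, 30, 55, 171, 172, 171, 173, 210, 206, 208, 208, 196, 221, 221, 221, 222, 218, 218, 220, 220]
[211, 210, 210, 211, 210, 127, 208, 209, 209, 210, 209, 209, 209, 209, 208, 208, 207, 208, 208, 207, 207, 207, 206, 207, 206, 207, 208, 206, 205, 207, 207, 206, 205, 210, 211, 210, 33, 33]
```

>>> step_arm(
  deltas=[
    [0.005, 0.015, 0.2, 0.002, 0.003, -0.002],
    [0.005, 0.015, 0.45, 0.002, 0.003, -0.002],
    [0.005, 0.015, 0.74, 0.002, 0.003, -0.002],
    [0.005, 0.015, 0.74, 0.002, 0.003, -0.002],
  ],
)

```text
time_s: 61.12
ee_pos: [0.497, -0.4579, 0.0983]
orientation: [[0.999, -0.031, 0.014], [-0.034, -0.95, 0.31], [0.003, -0.31, -0.951]]
wrist_force: [1.0, 0.6, 0.7]
opening: 0.349
finger_force: 0.0
```

>>> step_arm(
  deltas=[
    [0, 0, 0.15, 0, 0, 0],
    [0, 0, 0.3, 0, 0, 0],
    [0, 0, 0.37, 0, 0, 0],
    [0, 0, 0.37, 0, 0, 0],
  ],
)

```text
time_s: 61.62
ee_pos: [0.4976, -0.4481, 0.0647]
orientation: [[0.999, -0.033, 0.015], [-0.036, -0.951, 0.307], [0.004, -0.308, -0.952]]
wrist_force: [0.2, 0.1, -0.5]
opening: 0.355
finger_force: 0.0
```

>>> step_arm(
  deltas=[
    [0, 0, 0, 0, 0, 0],
    [0, 0, 0, 0, 0, 0],
    [0, 0, 0, 0, 0, 0],
    [0, 0, 0, 0, 0, 0],
    [0, 0, 0, 0, 0, 0],
  ],
  jaw=1,
  newtons=50,
)

```text
time_s: 62.25
ee_pos: [0.498, -0.4473, 0.0664]
orientation: [[0.999, -0.032, 0.017], [-0.036, -0.95, 0.309], [0.006, -0.31, -0.951]]
wrist_force: [-1.5, 5.1, 7.9]
opening: 0.128
finger_force: 47.2
```

>>> step_arm(
  deltas=[
    [0, -0.11, -0.17, 0, 0, 0],
    [0, -0.25, -0.4, 0, 0, 0],
    [0, -0.44, -0.7, 0, 0, 0],
    [0, -0.44, -0.7, 0, 0, 0],
  ],
)

```text
time_s: 62.75
ee_pos: [0.4988, -0.4291, 0.1498]
orientation: [[0.999, -0.031, 0.02], [-0.036, -0.952, 0.302], [0.009, -0.303, -0.953]]
wrist_force: [0.4, -0.7, -2.2]
opening: 0.103
finger_force: 51.9
```

```bash
python3 - <<'E'
from h import *
s=read_state();print(np.round(s["q"],2),s["ee_pos"],s["opening"],s["wrist_force"],s["finger_force"])
p=np.array([.492,-.394,.2]);R=Ryaw(RY+180);t=np.array([.5483,.2378,.2]);a=np.array([.5,t[1],.2]);W=[p+(a-p)*k/7 for k in range(1,8)]
plan((p,R),*[(w,R) for w in W],(t,R))
E
```

```text
[ 0.14  0.79  1.06  1.39 -0.81  1.63 -0.38] [ 0.498809   -0.42913898  0.14981292] 0.10347701185074541 [ 0.4145708  -0.70998424 -2.16423725] 51.86365485191345
[-0.076, -0.485, -0.373, -0.049, 0.0, 0.011] rows 2
[-0.083, -0.899, 0.0, 0.0, 0.0, 0.0] rows 2
[-0.083, -0.899, 0.0, 0.0, 0.0, 0.0] rows 2
[-0.083, -0.899, 0.0, 0.0, 0.0, 0.0] rows 2
[-0.083, -0.899, 0.0, 0.0, 0.0, 0.0] rows 2
[-0.083, -0.899, 0.0, 0.0, 0.0, 0.0] rows 2
[-0.083, -0.899, 0.0, 0.0, 0.0, 0.0] rows 2
[-0.083, -0.899, 0.0, 0.0, 0.0, 0.0] rows 2
[0.48, -0.05, 0.0, 0.0, 0.0, 0.0] rows 1
```

>>> step_arm(
  deltas=[
    [-0.04, -0.2, -0.2, -0.025, 0, 0.005],
    [-0.08, -0.48, -0.38, -0.049, 0, 0.011],
    [-0.08, -0.48, -0.38, -0.049, 0, 0.011],
    [-0.08, -0.48, -0.38, -0.049, 0, 0.011],
  ],
)

```text
time_s: 63.25
ee_pos: [0.4913, -0.3929, 0.1964]
orientation: [[0.995, -0.103, -0.005], [-0.103, -0.995, 0.005], [-0.005, -0.005, -1.0]]
wrist_force: [-0.9, -0.3, -2.2]
opening: 0.105
finger_force: 51.6
```

>>> step_arm(
  deltas=[
    [-0.08, -0.9, 0, 0, 0, 0],
    [-0.08, -0.9, 0, 0, 0, 0],
  ],
)

```text
time_s: 63.5
ee_pos: [0.4913, -0.3029, 0.1956]
orientation: [[0.994, -0.107, -0.007], [-0.107, -0.994, 0.007], [-0.008, -0.006, -1.0]]
wrist_force: [-0.2, -0.3, -2.3]
opening: 0.107
finger_force: 51.6
```

>>> step_arm(
  deltas=[
    [-0.08, -0.9, 0, 0, 0, 0],
    [-0.08, -0.9, 0, 0, 0, 0],
  ],
)

```text
time_s: 63.75
ee_pos: [0.4932, -0.2117, 0.1963]
orientation: [[0.994, -0.105, -0.007], [-0.105, -0.994, 0.007], [-0.007, -0.006, -1.0]]
wrist_force: [0.3, 0.6, -2.8]
opening: 0.102
finger_force: 51.6
```

>>> step_arm(
  deltas=[
    [-0.08, -0.9, 0, 0, 0, 0],
    [-0.08, -0.9, 0, 0, 0, 0],
  ],
)

```text
time_s: 64.0
ee_pos: [0.4947, -0.1213, 0.197]
orientation: [[0.994, -0.105, -0.007], [-0.105, -0.994, 0.006], [-0.007, -0.006, -1.0]]
wrist_force: [0.5, 0.4, -2.7]
opening: 0.108
finger_force: 51.6
```

>>> step_arm(
  deltas=[
    [-0.08, -0.9, 0, 0, 0, 0],
    [-0.08, -0.9, 0, 0, 0, 0],
  ],
)

```text
time_s: 64.25
ee_pos: [0.4962, -0.0309, 0.1977]
orientation: [[0.995, -0.104, -0.006], [-0.104, -0.995, 0.007], [-0.007, -0.006, -1.0]]
wrist_force: [0.3, -0.1, -2.3]
opening: 0.105
finger_force: 51.6
```

>>> step_arm(
  deltas=[
    [-0.08, -0.9, 0, 0, 0, 0],
    [-0.08, -0.9, 0, 0, 0, 0],
  ],
)

```text
time_s: 64.5
ee_pos: [0.4979, 0.0596, 0.1982]
orientation: [[0.995, -0.104, -0.006], [-0.104, -0.995, 0.006], [-0.007, -0.005, -1.0]]
wrist_force: [0.1, -0.0, -2.3]
opening: 0.106
finger_force: 51.5
```

>>> step_arm(
  deltas=[
    [-0.08, -0.9, 0, 0, 0, 0],
    [-0.08, -0.9, 0, 0, 0, 0],
  ],
)

```text
time_s: 64.75
ee_pos: [0.4996, 0.15, 0.1983]
orientation: [[0.995, -0.104, -0.006], [-0.104, -0.995, 0.004], [-0.007, -0.003, -1.0]]
wrist_force: [0.3, -0.1, -2.5]
opening: 0.104
finger_force: 51.5
```

>>> step_arm(
  deltas=[
    [-0.08, -0.9, 0, 0, 0, 0],
    [0.1, -0.95, 0, 0, 0, 0],
    [0.4, -0.95, 0, 0, 0, 0],
    [0.4, -0.95, 0, 0, 0, 0],
  ],
)

```text
time_s: 65.25
ee_pos: [0.5516, 0.2353, 0.198]
orientation: [[0.994, -0.109, -0.005], [-0.109, -0.994, 0.001], [-0.005, -0.001, -1.0]]
wrist_force: [0.0, -0.2, -1.5]
opening: 0.103
finger_force: 51.5
```

```bash
python3 - <<'E'
from h import *
m=camera_model("wrist");s=read_state();p=np.array(s["ee_pos"]);R=np.array(s["orientation"]);print(np.round(s["q"],2),p,s["wrist_force"])
w=camera("wrist");g=w.mean(2)[:,283];print(np.round(g[130:215:3]))
for h in(.022,.026,.03):print(h,proj(m,[p+R@[.048,0,-h],p+R@[.048,0,-h+.096]]).round(1))
Rt=Ryaw(RY+180);plan(([.5483,.2378,.15],Rt))
E
```

```text
[-1.33  0.42  1.11  1.67 -0.4   1.3  -1.82] [0.55157839 0.23531331 0.19795849] [ 0.00390148 -0.19102899 -1.47540073]
[ 35.  37.  41.  39.  37.  51. 183. 192. 126. 126. 124. 124. 123. 122.
 119. 122. 124. 123. 123. 126. 124. 125. 140. 210. 220. 220. 222. 221.
 222.]
0.022 [[285.9 193.6]
 [284.8 149.6]]
0.026 [[286.  196.8]
 [284.9 150.7]]
0.03 [[286.1 200.3]
 [284.9 151.8]]
[-0.022, -0.02, 0.481, -0.0, 0.001, -0.001] rows 1
```

>>> step_arm(
  deltas=[
    [-0.02, -0.01, 0.1, 0, 0.001, -0.001],
    [-0.02, -0.01, 0.3, 0, 0.001, -0.001],
    [-0.02, -0.01, 0.48, 0, 0.001, -0.001],
    [-0.02, -0.01, 0.48, 0, 0.001, -0.001],
  ],
)

```text
time_s: 65.8
ee_pos: [0.5456, 0.2399, 0.1487]
orientation: [[0.995, -0.098, -0.002], [-0.098, -0.995, 0.002], [-0.002, -0.002, -1.0]]
wrist_force: [0.5, 0.1, -2.0]
opening: 0.105
finger_force: 51.4
```

>>> step_arm(
  deltas=[
    [0, 0, 0.05, 0, 0, 0],
    [0, 0, 0.1, 0, 0, 0],
    [0, 0, 0.15, 0, 0, 0],
    [0, 0, 0.2, 0, 0, 0],
    [0, 0, 0.25, 0, 0, 0],
    [0, 0, 0.3, 0, 0, 0],
    [0, 0, 0.35, 0, 0, 0],
  ],
)

```text
time_s: 66.68
ee_pos: [0.5472, 0.2393, 0.1155]
orientation: [[0.995, -0.099, 0.001], [-0.099, -0.995, 0.003], [0.0, -0.003, -1.0]]
wrist_force: [0.4, -4.6, 0.3]
opening: 0.108
finger_force: 51.9
```

>>> step_arm(
  deltas=[
    [0.01, 0.02, 0, 0, 0, 0],
    [0.01, 0.02, 0.05, 0, 0, 0],
    [0.01, 0.02, 0.1, 0, 0, 0],
    [0.01, 0.02, 0.15, 0, 0, 0],
    [0.01, 0.02, 0.2, 0, 0, 0],
    [0.01, 0.02, 0.25, 0, 0, 0],
  ],
)

```text
time_s: 67.42
ee_pos: [0.5491, 0.2383, 0.091]
orientation: [[0.995, -0.098, 0.003], [-0.098, -0.995, 0.004], [0.003, -0.005, -1.0]]
wrist_force: [6.5, -1.0, 2.8]
opening: 0.103
finger_force: 52.1
```

>>> step_arm(
  deltas=[
    [0, 0, 0.03, 0, 0, 0],
    [0, 0, 0.06, 0, 0, 0],
    [0, 0, 0.09, 0, 0, 0],
    [0, 0, 0.11, 0, 0, 0],
  ],
)

```text
time_s: 67.92
ee_pos: [0.5504, 0.239, 0.0852]
orientation: [[0.995, -0.098, 0.004], [-0.098, -0.995, 0.009], [0.003, -0.009, -1.0]]
wrist_force: [-19.4, -5.9, 72.5]
opening: 0.103
finger_force: 62.6
```

>>> step_arm(
  deltas=[
    [0, 0, -0.09, 0, 0, 0],
    [0, 0, -0.09, 0, 0, 0],
  ],
)

```text
time_s: 68.18
ee_pos: [0.5486, 0.2386, 0.0892]
orientation: [[0.995, -0.098, 0.002], [-0.098, -0.995, 0.005], [0.002, -0.005, -1.0]]
wrist_force: [4.8, -0.9, 1.4]
opening: 0.103
finger_force: 52.1
```

>>> step_arm(
  deltas=[
    [0, 0, 0, 0, 0, 0],
    [0, 0, 0, 0, 0, 0],
    [0, 0, 0, 0, 0, 0],
    [0, 0, -0.3, 0, 0, 0],
    [0, 0, -0.7, 0, 0, 0],
    [0, 0, -1, 0, 0, 0],
    [0, 0, -1, 0, 0, 0],
  ],
  jaw=0.45,
)

```text
time_s: 69.05
ee_pos: [0.5488, 0.2381, 0.1907]
orientation: [[0.995, -0.098, 0.003], [-0.098, -0.995, 0.006], [0.003, -0.006, -1.0]]
wrist_force: [-0.5, 0.7, -0.1]
opening: 0.273
finger_force: 0.0
```

```bash
python3 - <<'E'
from h import *
m=camera_model("wrist");w=camera("wrist");g=w.mean(2);s=read_state();p=np.array(s["ee_pos"]);print(p,np.round(s["q"],2))
for y in(-.046,0,.046):
  u=proj(m,[rk(.048,y,.108),rk(-.048,y,.108)]);c=int(u.mean(0)[0]);print(u.round(1).tolist())
  for cc in(c-3,c,c+3):
    r=np.where(g[:,cc]>215)[0];r=r[(r>135)&(r<300)];
    print(cc,[int(v) for v in g[136:160:3,cc]],[int(v) for v in g[270:304:3,cc]])
# bail: grip expected
for th in(1.5,1.57,1.6):
  t=rk(-.138*np.sin(th),0,.042+.138*np.cos(th));print(th,t,proj(m,[t,rk(-.094*np.sin(th),-.085,.042+.094*np.cos(th)),rk(-.094*np.sin(th),.085,.042+.094*np.cos(th))]).round(0).tolist())
R=Ryaw(RY-90)
plan(([.47,.265,.2],R),([.419,.2975,.12],R),([.419,.2975,.02],R))
show("fin",w)
E
```

```text
[0.54801653 0.23804006 0.18917917] [-1.34  0.42  1.11  1.7  -0.4   1.27 -1.81]
[[285.6, 145.6], [284.4, 287.0]]
282 [128, 125, 123, 125, 140, 222, 222, 222] [220, 220, 218, 220, 219, 219, 152, 45, 41, 40, 60, 167]
285 [125, 124, 124, 126, 141, 223, 223, 225] [222, 221, 221, 222, 222, 223, 158, 44, 42, 39, 54, 169]
288 [126, 124, 123, 125, 141, 226, 227, 226] [224, 224, 225, 224, 224, 224, 157, 39, 34, 37, 56, 167]
[[209.3, 145.0], [217.1, 286.4]]
210 [85, 128, 128, 127, 145, 225, 225, 225] [220, 220, 220, 219, 215, 211, 103, 43, 42, 42, 69, 176]
213 [111, 127, 124, 128, 144, 226, 226, 226] [219, 219, 218, 219, 219, 217, 121, 41, 38, 39, 63, 113]
216 [104, 123, 122, 126, 123, 157, 165, 172] [221, 222, 221, 221, 220, 220, 125, 44, 45, 42, 34, 38]
[[133.2, 144.5], [149.9, 285.8]]
138 [48, 119, 130, 125, 141, 226, 227, 226] [38, 41, 38, 41, 44, 45, 40, 30, 41, 40, 84, 181]
141 [191, 125, 130, 127, 122, 163, 178, 188] [209, 172, 158, 123, 81, 66, 40, 42, 40, 40, 85, 180]
144 [166, 127, 126, 127, 117, 112, 112, 110] [218, 218, 218, 217, 219, 218, 100, 41, 40, 38, 85, 182]
1.5 [0.41809978 0.29838879 0.05176173] [[233.0, 343.0], [329.0, 300.0], [135.0, 298.0]]
1.57 [0.41775602 0.29842492 0.04210989] [[234.0, 337.0], [328.0, 296.0], [137.0, 294.0]]
1.6 [0.4178145  0.29841878 0.03797047] [[235.0, 334.0], [328.0, 294.0], [139.0, 293.0]]
[-0.803, -0.193, -0.108, -0.001, -0.001, -0.249] rows 9
[0.27, -0.541, 0.8, 0.0, 0.0, 0.0] rows 2
[0.0, 0.0, 1.0, 0.0, 0.0, 0.0] rows 2
```

View pics/fin.png

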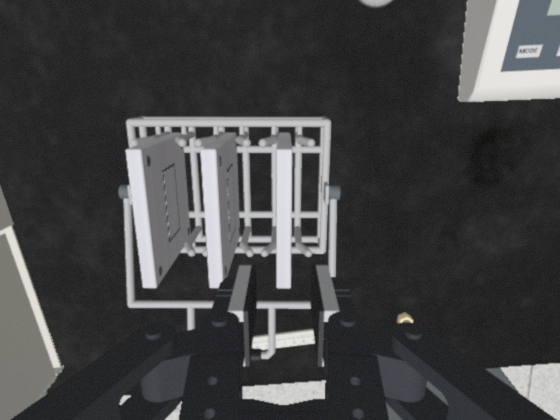

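All three plates are seated level in their slots, with edges spanning rows 148–288. The bail bar is down at row 304, with its stubs at columns 190 and 272. Next I'll fetch the bail.

>>> step_arm(
  deltas=[
    [-0.8, -0.19, -0.11, 0, 0, -0.24],
    [-0.8, -0.19, -0.11, 0, 0, -0.24],
    [-0.8, -0.19, -0.11, 0, 0, -0.24],
    [-0.8, -0.19, -0.11, 0, 0, -0.24],
    [-0.8, -0.19, -0.11, 0, 0, -0.24],
    [-0.8, -0.19, -0.11, 0, 0, -0.24],
    [-0.8, -0.19, -0.11, 0, 0, -0.24],
    [-0.8, -0.19, -0.11, 0, 0, -0.24],
  ],
  jaw=0.3,
)

```text
time_s: 70.1
ee_pos: [0.4693, 0.2643, 0.1985]
orientation: [[0.162, 0.987, -0.001], [0.987, -0.162, 0.003], [0.002, -0.001, -1.0]]
wrist_force: [-0.2, -0.5, -0.1]
opening: 0.349
finger_force: 0.0
```

>>> step_arm(
  deltas=[
    [0.27, -0.54, 0.3, 0, 0, -0.009],
    [0.27, -0.54, 0.6, 0, 0, -0.009],
    [0.27, -0.54, 0.6, 0, 0, -0.009],
  ],
)

```text
time_s: 70.47
ee_pos: [0.4192, 0.2995, 0.1374]
orientation: [[0.111, 0.994, -0.003], [0.994, -0.111, -0.0], [-0.001, -0.003, -1.0]]
wrist_force: [0.2, 0.4, -0.6]
opening: 0.354
finger_force: 0.0
```

```bash
python3 - <<'E'
from h import *
s=read_state();print(np.round(s["q"],2),s["ee_pos"],s["opening"])
R=Ryaw(RY-90);t=np.array([.4185,.2975,.022])
plan((t+[0,0,.06],R),(t,R))
ths=np.r_[np.linspace(1.57,0,23)]
# path: measured arc centre
T=[np.r_[rk(-.138*np.sin(a),0,0)[:2],.042+.138*np.cos(a)-.019] for a in ths]
print(T[0],T[-1])
for i in range(0,22,8):rows(T[i],R,[(q,R) for q in T[i+1:i+9]])
E
```

```text
[-1.5   0.17  0.88  1.94 -0.15  1.1  -0.67] [0.41923075 0.29946798 0.13737905] 0.35367803488149796
[-0.02, -0.004, 0.554, -0.0, 0.0, -0.001] rows 1
[0.0, 0.0, 0.6, 0.0, 0.0, 0.0] rows 1
[0.41775602 0.29842492 0.02310989] [0.555 0.284 0.161]
[[-0.0,0.004,-0.098,0.0,0.0,0.0],[-0.0,0.014,-0.196,0.0,0.0,0.0],[-0.0,0.032,-0.293,0.0,0.0,0.0],[-0.0,0.056,-0.389,0.0,0.0,0.0],[-0.0,0.087,-0.482,0.0,0.0,0.0],[-0.0,0.125,-0.573,0.0,0.0,0.0],[-0.0,0.169,-0.661,0.0,0.0,0.0],[0.0,0.219,-0.746,0.0,0.0,0.0]]
[[-0.0,0.056,-0.081,0.0,0.0,0.0],[-0.0,0.118,-0.157,0.0,0.0,0.0],[0.0,0.185,-0.23,0.0,0.0,0.0],[-0.0,0.257,-0.297,0.0,0.0,0.0],[-0.0,0.334,-0.358,0.0,0.0,0.0],[-0.0,0.415,-0.414,0.0,0.0,0.0],[0.0,0.499,-0.465,0.0,0.0,0.0],[-0.0,0.588,-0.509,0.0,0.0,0.0]]
[[0.0,0.091,-0.038,0.0,0.0,0.0],[-0.0,0.184,-0.069,0.0,0.0,0.0],[-0.0,0.28,-0.093,0.0,0.0,0.0],[0.0,0.377,-0.111,0.0,0.0,0.0],[-0.0,0.475,-0.121,0.0,0.0,0.0],[0.0,0.573,-0.125,0.0,0.0,0.0]]
```

>>> step_arm(
  deltas=[
    [-0.02, 0, 0.3, 0, 0, 0],
    [-0.02, 0, 0.6, 0, 0, 0],
    [-0.02, 0, 0.85, 0, 0, 0],
    [-0.02, 0, 1, 0, 0, 0],
    [-0.02, 0, 1, 0, 0, 0],
  ],
)

```text
time_s: 71.1
ee_pos: [0.4215, 0.2982, 0.0397]
orientation: [[0.113, 0.994, 0.0], [0.994, -0.113, 0.003], [0.003, 0.0, -1.0]]
wrist_force: [0.3, 0.2, -0.6]
opening: 0.35
finger_force: 0.0
```

>>> step_arm(
  deltas=[
    [0, 0, 0.1, 0, 0, 0],
    [0, 0, 0.145, 0, 0, 0],
    [0, 0, 0.145, 0, 0, 0],
  ],
)

```text
time_s: 71.47
ee_pos: [0.4212, 0.2989, 0.0253]
orientation: [[0.112, 0.994, 0.001], [0.994, -0.112, 0.004], [0.004, 0.0, -1.0]]
wrist_force: [1.1, 0.2, 0.3]
opening: 0.349
finger_force: 0.0
```

>>> step_arm(
  deltas=[
    [0, 0, 0, 0, 0, 0],
    [0, 0, 0, 0, 0, 0],
    [0, 0, 0, 0, 0, 0],
    [0, 0, 0, 0, 0, 0],
  ],
  jaw=1,
  newtons=30,
)

```text
time_s: 71.97
ee_pos: [0.4212, 0.299, 0.0254]
orientation: [[0.112, 0.994, 0.001], [0.994, -0.112, 0.004], [0.004, 0.0, -1.0]]
wrist_force: [-2.0, -0.2, 1.0]
opening: 0.077
finger_force: 12.0
```

>>> step_arm(
  deltas=[
    [0, 0, 0, 0, 0, 0],
    [0, 0, 0, 0, 0, 0],
    [0, 0, 0, 0, 0, 0],
  ],
)

```text
time_s: 72.35
ee_pos: [0.4212, 0.299, 0.0254]
orientation: [[0.112, 0.994, 0.001], [0.994, -0.112, 0.004], [0.004, 0.0, -1.0]]
wrist_force: [-1.8, 0.5, 0.5]
opening: 0.073
finger_force: 12.0
```

```bash
python3 - <<'E'
from h import *
s=read_state();print(s["ee_pos"],s["opening"],s["finger_force"],s["wrist_force"],s["wrist_torque"])
w=camera("wrist");m=camera_model("wrist");g=w.mean(2)
for n in("scene","top","wrist"):
  camera(n);print(n,[(np.round(d["position"]),round(d["p"],2)) for d in spot_in("bail_grip",n)])
for th in(1.3,1.4,1.5,1.6):
  f=lambda r,y:rk(-r*np.sin(th),y,.042+r*np.cos(th))
  print(th,proj(m,[f(.138,-.025),f(.138,.025),f(.094,-.085),f(.094,.085)]).round(0).tolist(), proj(camera_model("scene"),[f(.138,0),f(.094,-.085)]).round(0).tolist())
for r in(150,180,200):print(r,[int(v) for v in g[r,240:420:4]])
E
```

```text
[0.42117244 0.29899029 0.0253572 ] 0.07321563310300037 12.036525160074234 [-1.78593303  0.50421188  0.48183395] [0.15330982 0.39612068 0.27407853]
scene [(array([161., 182.]), 0.57)]
top [(array([157., 246.]), 0.63)]
wrist [(array([411., 261.]), 0.67), (array([473., 252.]), 0.35)]
1.3 [[286.0, 446.0], [285.0, 307.0], [394.0, 534.0], [450.0, 73.0]] [[158.0, 180.0], [183.0, 188.0]]
1.4 [[277.0, 411.0], [275.0, 283.0], [383.0, 509.0], [429.0, 75.0]] [[158.0, 184.0], [183.0, 191.0]]
1.5 [[273.0, 382.0], [271.0, 263.0], [375.0, 486.0], [413.0, 76.0]] [[158.0, 187.0], [183.0, 193.0]]
1.6 [[273.0, 357.0], [271.0, 247.0], [370.0, 466.0], [403.0, 78.0]] [[159.0, 189.0], [183.0, 195.0]]
150 [40, 40, 40, 35, 36, 39, 36, 37, 36, 37, 38, 37, 37, 39, 37, 40, 34, 36, 37, 37, 37, 40, 43, 45, 42, 42, 40, 44, 40, 42, 44, 41, 37, 38, 35, 33, 35, 34, 32, 30, 31, 35, 33, 34, 36]
180 [41, 42, 39, 37, 40, 42, 41, 40, 39, 39, 41, 37, 35, 43, 39, 41, 35, 40, 40, 38, 38, 37, 39, 38, 38, 43, 39, 41, 43, 38, 37, 39, 42, 42, 43, 42, 42, 42, 39, 33, 36, 28, 35, 40, 61]
200 [39, 43, 41, 45, 39, 40, 43, 39, 36, 34, 36, 38, 39, 31, 39, 35, 38, 42, 38, 39, 45, 42, 38, 39, 43, 42, 44, 45, 44, 43, 44, 39, 33, 44, 41, 40, 39, 39, 38, 36, 33, 32, 35, 34, 115]
```

>>> step_arm(
  deltas=[
    [0, 0, 0, 0, 0, 0],
    [0, 0, 0, 0, 0, 0],
    [0, 0, -0.1, 0, 0, 0],
    [0, 0, -0.25, 0, 0, 0],
    [0, 0, -0.25, 0, 0, 0],
  ],
  jaw=0.3,
)

```text
time_s: 73.32
ee_pos: [0.4222, 0.2995, 0.052]
orientation: [[0.112, 0.994, 0.002], [0.994, -0.112, 0.006], [0.007, 0.002, -1.0]]
wrist_force: [0.7, 0.5, 0.1]
opening: 0.347
finger_force: 0.0
```

>>> step_arm(
  deltas=[
    [0, 0, 0, 0, 0, 0],
    [0, 0, 0, 0, 0, 0],
    [0, 0, 0, 0, 0, 0],
    [0, 0, 0, 0, 0, 0],
    [0, 0, 0, 0, 0, 0],
  ],
  jaw=1,
  newtons=30,
)

```text
time_s: 73.95
ee_pos: [0.421, 0.299, 0.0502]
orientation: [[0.112, 0.994, 0.0], [0.994, -0.112, 0.004], [0.004, 0.0, -1.0]]
wrist_force: [-0.8, 2.9, -1.3]
opening: 0.117
finger_force: 29.1
```

```bash
python3 - <<'E'
from h import *
s=read_state();print(s["ee_pos"],s["opening"],s["finger_force"],s["wrist_force"],s["wrist_torque"])
p=np.array(s["ee_pos"]);R=np.array(s["orientation"])
m=camera_model("top");a=camera("top");print([(np.round(d["position"]),round(d["p"],2)) for d in spot_in("bail_grip","top")])
for th in(1.2,1.3,1.4,1.5):
  f=lambda r,y:rk(-r*np.sin(th),y,.042+r*np.cos(th));print(th,f(.138,0),proj(m,[f(.138,0),f(.094,-.085),f(.094,.085)]).round(1).tolist())
g=a.mean(2)
for c in(160,162,164,166,168,170):print(c,[int(v) for v in g[222:262:2,c]])
E
```

```text
[0.4210344  0.29895493 0.05019558] 0.11672639562143144 29.137146770954132 [-0.76051555  2.92165726 -1.32405427] [0.49331622 0.11542002 0.10102021]
[(array([158., 243.]), 0.67)]
1.2 [0.42708321 0.2974446  0.09200537] [[142.9, 255.2], [172.3, 244.8], [119.7, 240.3]]
1.3 [0.4227574  0.29789926 0.07891484] [[144.0, 256.7], [172.8, 245.8], [120.5, 241.3]]
1.4 [0.41975292 0.29821504 0.06545547] [[145.2, 257.7], [173.4, 246.6], [121.4, 242.1]]
1.5 [0.41809978 0.29838879 0.05176173] [[146.4, 258.2], [174.1, 247.0], [122.4, 242.6]]
160 [216, 219, 223, 217, 202, 115, 139, 44, 40, 41, 41, 161, 88, 36, 35, 34, 38, 39, 38, 37]
162 [147, 137, 135, 115, 105, 121, 147, 44, 40, 36, 34, 162, 84, 38, 38, 35, 35, 35, 39, 39]
164 [87, 88, 86, 92, 91, 133, 172, 49, 36, 36, 38, 164, 113, 34, 40, 37, 36, 32, 36, 37]
166 [90, 96, 91, 91, 92, 119, 188, 51, 32, 37, 36, 132, 114, 34, 35, 41, 35, 37, 35, 35]
168 [93, 90, 95, 96, 135, 126, 172, 56, 34, 35, 34, 114, 116, 38, 36, 35, 35, 37, 35, 30]
170 [63, 77, 126, 138, 113, 133, 172, 57, 34, 41, 36, 102, 123, 37, 38, 38, 32, 33, 35, 40]
```

The bail had rested at about 1.36 rad. The grip is held now, so I'll swing it upright.

```bash
python3 - <<'E'
from h import *
R=Ryaw(-96.4);ths=np.linspace(1.36,-.01,25)
T=[np.r_[rk(-.138*np.sin(a),0,0)[:2],.042+.138*np.cos(a)] for a in ths]
for i in range(0,24,8):rows(T[i],R,[(q,R) for q in T[i+1:i+9]])
E
```

```text
[[0.0,0.019,-0.077,0.0,0.0,0.0],[0.0,0.042,-0.152,0.0,0.0,0.0],[0.0,0.069,-0.226,0.0,0.0,0.0],[0.001,0.1,-0.298,0.0,0.0,0.0],[0.001,0.136,-0.368,0.0,0.0,0.0],[0.001,0.175,-0.436,0.0,0.0,0.0],[0.002,0.219,-0.502,0.0,0.0,0.0],[0.002,0.266,-0.565,0.0,0.0,0.0]]
[[0.0,0.05,-0.06,0.0,0.0,0.0],[0.001,0.104,-0.118,0.0,0.0,0.0],[0.001,0.161,-0.172,0.0,0.0,0.0],[0.002,0.221,-0.223,0.0,0.0,0.0],[0.002,0.284,-0.271,0.0,0.0,0.0],[0.002,0.35,-0.314,0.0,0.0,0.0],[0.003,0.418,-0.354,0.0,0.0,0.0],[0.003,0.488,-0.39,0.0,0.0,0.0]]
[[0.001,0.072,-0.032,0.0,0.0,0.0],[0.001,0.146,-0.06,0.0,0.0,0.0],[0.002,0.221,-0.083,0.0,0.0,0.0],[0.002,0.297,-0.103,0.0,0.0,0.0],[0.003,0.375,-0.117,0.0,0.0,0.0],[0.003,0.453,-0.128,0.0,0.0,0.0],[0.004,0.531,-0.134,0.0,0.0,0.0],[0.004,0.61,-0.135,0.0,0.0,0.0]]
```

>>> step_arm(
  deltas=[
    [0, 0.019, -0.077, 0, 0, 0],
    [0, 0.042, -0.152, 0, 0, 0],
    [0, 0.069, -0.226, 0, 0, 0],
    [0, 0.1, -0.298, 0, 0, 0],
    [0, 0.136, -0.368, 0, 0, 0],
    [0, 0.175, -0.436, 0, 0, 0],
    [0, 0.219, -0.502, 0, 0, 0],
    [0, 0.266, -0.565, 0, 0, 0],
  ],
)

```text
time_s: 75.05
ee_pos: [0.447, 0.2963, 0.1075]
orientation: [[0.112, 0.994, -0.001], [0.994, -0.112, 0.005], [0.005, -0.001, -1.0]]
wrist_force: [-5.2, 5.4, 0.2]
opening: 0.113
finger_force: 29.1
```

>>> step_arm(
  deltas=[
    [0, 0.05, -0.06, 0, 0, 0],
    [0, 0.104, -0.118, 0, 0, 0],
    [0, 0.161, -0.172, 0, 0, 0],
    [0, 0.221, -0.223, 0, 0, 0],
    [0, 0.284, -0.271, 0, 0, 0],
    [0, 0.35, -0.314, 0, 0, 0],
    [0, 0.418, -0.354, 0, 0, 0],
    [0, 0.488, -0.39, 0, 0, 0],
  ],
)

```text
time_s: 76.05
ee_pos: [0.4957, 0.2913, 0.1472]
orientation: [[0.111, 0.994, -0.0], [0.994, -0.111, 0.006], [0.006, -0.001, -1.0]]
wrist_force: [-5.0, 6.9, 2.7]
opening: 0.116
finger_force: 29.9
```

>>> step_arm(
  deltas=[
    [0.01, 0.072, -0.032, 0, 0, 0],
    [0.015, 0.146, -0.06, 0, 0, 0],
    [0.02, 0.221, -0.083, 0, 0, 0],
    [0.02, 0.297, -0.103, 0, 0, 0],
    [0.02, 0.375, -0.117, 0, 0, 0],
    [0.02, 0.453, -0.128, 0, 0, 0],
    [0.02, 0.531, -0.134, 0, 0, 0],
    [0.02, 0.61, -0.135, 0, 0, 0],
  ],
)

```text
time_s: 77.05
ee_pos: [0.5556, 0.2854, 0.1594]
orientation: [[0.112, 0.994, -0.004], [0.994, -0.112, 0.004], [0.004, -0.004, -1.0]]
wrist_force: [-35.9, -0.1, 27.7]
opening: 0.113
finger_force: 33.8
```

>>> step_arm(
  deltas=[
    [0, 0.02, 0, 0, 0, 0],
    [0, 0.02, 0, 0, 0, 0],
  ],
)

```text
time_s: 77.3
ee_pos: [0.5553, 0.2854, 0.1595]
orientation: [[0.111, 0.994, -0.008], [0.994, -0.111, 0.004], [0.003, -0.009, -1.0]]
wrist_force: [-24.9, 0.3, 20.0]
opening: 0.116
finger_force: 32.4
```

```bash
python3 - <<'E'
from h import *
s=read_state();print(s["ee_pos"],s["opening"],s["finger_force"],s["wrist_force"])
E
```

```text
[0.55529536 0.28541764 0.1594524 ] 0.1157518555790166 32.37866073846817 [-24.89860105   0.26980542  20.00476087]
```

Stop reached at upright. Relax, release, lift away, and verify.

>>> step_arm(
  deltas=[
    [0, -0.02, 0.01, 0, 0, 0],
    [0, -0.025, 0.01, 0, 0, 0],
  ],
)

```text
time_s: 77.55
ee_pos: [0.5552, 0.2854, 0.1595]
orientation: [[0.112, 0.994, -0.003], [0.994, -0.112, 0.005], [0.005, -0.003, -1.0]]
wrist_force: [-14.6, -0.4, 17.8]
opening: 0.118
finger_force: 32.0
```

>>> step_arm(
  deltas=[
    [0, 0, 0, 0, 0, 0],
    [0, 0, 0, 0, 0, 0],
    [0, 0, 0, 0, 0, 0],
    [0, 0, -0.3, 0, 0, 0],
    [0, 0, -0.7, 0, 0, 0],
    [0, 0, -1, 0, 0, 0],
    [0, 0, -1, 0, 0, 0],
  ],
  jaw=0.3,
)

```text
time_s: 78.42
ee_pos: [0.5578, 0.2846, 0.2607]
orientation: [[0.113, 0.994, 0.004], [0.994, -0.113, 0.006], [0.006, 0.003, -1.0]]
wrist_force: [0.0, -0.1, -0.1]
opening: 0.345
finger_force: 0.0
```

>>> step_arm(
  deltas=[
    [-0.6, -0.9, -0.4, 0, 0, 0],
    [-0.6, -0.9, -0.4, 0, 0, 0],
    [-0.6, -0.9, -0.4, 0, 0, 0],
    [-0.6, -0.9, -0.4, 0, 0, 0],
  ],
)

```text
time_s: 78.92
ee_pos: [0.4599, 0.2357, 0.2977]
orientation: [[0.111, 0.994, 0.0], [0.994, -0.111, 0.005], [0.005, -0.0, -1.0]]
wrist_force: [1.0, 0.2, -0.0]
opening: 0.353
finger_force: 0.0
```

```bash
python3 - <<'E'
from h import *
s=read_state();print(s["ee_pos"],s["opening"],s["wrist_force"])
for n in("top","scene","wrist"):
  a=camera(n);m=camera_model(n);show("end_"+n,a)
  print(n,[(np.round(d["position"]),round(d["p"],2)) for d in spot_in("bail_grip",n)])
  for th in(0,.15,.3):
    f=lambda r,y:rk(-r*np.sin(th),y,.042+r*np.cos(th));print(th,proj(m,[f(.138,0),f(.094,-.085),f(.094,.085)]).round(1).tolist())
  if n=="scene":
    g=a.mean(2)
    # bar left end search: bright columns near (171,141)
    for r in range(136,150,2):print(r,[int(v) for v in g[r,158:184:2]])
  for t in("vial","beaker","tweezers","caliper","syringe","screwdriver","fitting"):
    if n=="top":print(t,[np.round(d["position"]).tolist() for d in spot_in(t,n)[:1]])
E
```

```text
[0.45992061 0.2356929  0.29769344] 0.3527679579473129 [ 1.0296919   0.18245325 -0.01749793]
top [(array([139., 213.]), 0.58)]
0 [[139.2, 212.0], [170.8, 215.9], [116.4, 211.2]]
0.15 [[138.5, 218.9], [170.4, 220.4], [116.0, 215.8]]
0.3 [[138.2, 225.7], [170.1, 224.9], [115.8, 220.2]]
vial []
beaker [[196.0, 170.0]]
tweezers [[424.0, 210.0]]
caliper [[157.0, 268.0]]
syringe [[404.0, 264.0]]
screwdriver [[309.0, 178.0]]
fitting [[423.0, 218.0]]
scene [(array([186., 141.]), 0.46)]
0 [[184.4, 140.7], [201.3, 161.3], [171.4, 140.4]]
0.15 [[179.8, 143.6], [198.1, 163.4], [168.3, 142.3]]
0.3 [[175.3, 147.2], [195.1, 165.9], [165.4, 144.6]]
136 [128, 126, 126, 128, 130, 132, 128, 131, 129, 130, 130, 122, 78]
138 [131, 128, 128, 131, 128, 129, 129, 128, 130, 127, 120, 47, 37]
140 [128, 128, 127, 130, 130, 130, 128, 129, 101, 75, 85, 36, 30]
142 [131, 126, 128, 129, 129, 126, 118, 167, 118, 30, 67, 57, 32]
144 [131, 130, 130, 127, 128, 120, 42, 101, 121, 162, 69, 88, 34]
146 [130, 131, 129, 130, 74, 40, 37, 104, 30, 72, 155, 98, 31]
148 [127, 126, 123, 37, 34, 33, 32, 90, 35, 31, 35, 121, 169]
wrist [(array([397., 118.]), 0.81), (array([382., 106.]), 0.33), (array([364., 114.]), 0.19)]
0 [[410.9, 123.5], [384.7, 219.6], [402.4, -1.0]]
0.15 [[380.2, 123.6], [368.3, 219.4], [382.7, -0.5]]
0.3 [[349.8, 123.3], [351.9, 218.3], [363.0, 0.7]]
```

```bash
python3 -c "
from rig import *
print(hand_in())"
```

```text
the job is handed in; nothing more can be done
None
```

The job is handed in: all three plates are in the rack, one to a slot and fully down, and the bail is back upright. While I was loading, the bail lay folded at about 1.36 rad rather than the full 1.6.

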